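Pack and weigh a thread and bead order

ROBOT

A 6-joint arm with a two-finger parallel gripper is mounted at the origin on a cart in front of the work surface, level with it; the furniture and walls round the work are solid. World frame = base frame: x ahead of the robot, y to its left, z up, the work surface at z = 0. Lengths are in m, angles in rad, forces in N, time in s.
With the tool pointing down it reaches from about 0.325 to 0.9 m from the base axis. Payload 3.5 kg.
Tool frame: the origin (TCP) lies between the finger pads; the fingertips stand 17 mm ahead of it and the grasp point (between the pads) lies 2 mm behind it (tip_reach is the distance from the TCP to the fingertips, in m); z points along the fingers, y is the line along which they close (so a half turn about z gives the same grasp; the last joint's range is limited). The gripper opens to 85 mm and grips with 20 to 120 N. Pads are 22 mm wide; open, the fingers measure 114 mm over their backs; the gripper's body (76 mm by 85 mm) begins 54 mm behind the grasp point. The pads swing forward as they close: fully open they stand 13 mm farther back than shut.
Start: joints at [1.143, 0.276, -0.026, 1.268, 0, 1.467], TCP at [0.199, 0.592, 0.248] pointing down, gripper open.
Joint ranges: [-3.12, 3.12], [-0.85, 1.88], [-1.08, 1.24], [-1.95, 2.15], [-1.57, 1.53], [-3.14, 3.14]. Speed limits (rad/s): [2.57, 2.57, 3.14, 3.14, 3.14, 3.14].

INTERFACE

Orientations are given as a rotation vector (axis times angle).
In Python, from cell import observe, camera, camera_info, job_done, tip_reach gives the robot as it stands. The module is installed in compiled form; this text tells all that it offers.
- The arm moves only by the tool drive_tool, never from a script. Its argument "moves" is a list that holds one entry, the list of rows, each a list of 7 numbers: the finger opening in mm, from 0 to 85.4, then the shift along the world's x, y, z in mm, then the turn, a rotation vector about the world's x, y, z in degrees. In form: [[[gripper, dx, dy, dz, rx, ry, rz], ...]]. A call has exactly 5 rows; each row is the pose to reach, as a shift and turn from the pose commanded when the call began; what a row does not reach only later rows make up. A row lasts 1/8 s, in which the tool goes at most 62.5 mm and 10.7 degrees, less where a joint would pass 70% of its speed; a pose out of reach is approached as far as the arm can. A call with a gripper value outside its range is refused whole. The fingers move at their own pace and stop on an object; the grip force is fixed at half the most. Time passes only in rows, so rows that repeat a pose let the fingers close, or fill a call up. It gives the time, the measured TCP pose, the force, the opening and the grip force at its end, in the units of the state.
- observe(): the state, without advancing time (a new reading comes with each control period).
- camera(name): name is "scene" or "top" or "wrist"; returns (picture, depth): 384x512x3 uint8, red, green, blue; 384x512 float32, m along the optical axis (not along the pixel's ray), 0 where there is no reading.
- camera_info(name): a dict with "camera_matrix" (3x3 intrinsics, pixels), "dist_coeffs" ([k1, k2, p1, p2, k3] as OpenCV has them; the pictures are not rectified), "extrinsics" (4x4, takes a point from camera to world coordinates); the wrist camera has in their place "tool_from_camera" (4x4, takes a point from camera to tool coordinates, whose origin is the TCP and whose axes are the flange's). Camera axes: x right, y up, looking along -z (the intrinsics and any distortion apply to the point x, -y, -z); pixel columns grow to the right and rows downward; lengths in m; the calibration is good to about 2 mm. A picture is of the moment at which its call begins: read the wrist's pose just before it. camera_info takes no time and is no camera call.
- job_done(): hands the job in; it is judged then, once.
The state is a dict: "t": time; "q": joint angles; "joint_vel": joint speeds; "tau": joint torques, N m; "tool_pos": TCP position; "eef_rot": TCP orientation; "contact_force": force on the tool from outside, world axes, zero at the start; "moment": the same for the moment, N m; "gripper_width": finger opening in m; "grasp_force": force on a finger pad.
Only numpy, scipy, OpenCV 4.12 (cv2) and the standard library are available. Lean on these libraries where they do the work, as an engineer would, in place of code of your own. Each camera call takes 0.05 s, during which the arm holds its last target. There are 200 camera calls.

TASK

Pack every thread cone and bead jar that stands at the front of the table upright into the wooden crate on the balance, the crate staying on its pan. Draw the deep lid straight up off the weight tin and set it down on the table clear of the tin, then load weights from the tin on the empty right pan until the pointer comes to rest in the green band of the dial, so that the weight of the order can be read. Leave the weights you do not need in the tin, and leave the crochet ball, the mint scissors and the bead lizard where they are.

Things in the scene. Friction and masses are not known exactly. Their poses are not given: they have to be found in the camera images.
- beam (a joint): tilt of the balance beam, rad: 0 = level (tared with the empty crate on), positive = left (crate) pan down, stops at -0.14 and +0.14. It springs to level: 35 g of difference tilts it 0.042 rad, in proportion, 117 g or more reaches a stop; settles in 2 s. A red pointer stands up 108 mm from the pivot (58 mm up); the dial's green band spans 0.042 rad each side of upright.
- balance: pale green stand of the two-pan balance, 105 x 300 mm, fixed; origin under its centre, y along the beam to the crate pan. Pan centres at y = +125 and -125 mm; both pans stay horizontal at any tilt, rising or sinking up to 17 mm. A white dial disc stands up to 184 mm above the table over the middle.
- pan_left_top (a point): centre of the upper face of the left square steel pan (156 x 156 mm with a lip 5 mm high), which carries the crate; 88 mm above the table when level
- pan_right_top (a point): centre of the upper face of the right pan, same size, empty at the start (room for four weights 36 mm either side of the centre in x and y and a small one in the middle); 88 mm above the table when level
- crate: open wooden crate loose on the left pan, 141 x 141 x 62 mm outside, 131 x 131 mm inside, floor 5 mm thick; origin under its centre, x and y along its sides. Four goods stand in it two by two, snugly, at about 32 mm either side of the centre in x and y.
- cone_1: gold thread cone, standing, 62 mm across the foot tapering to 30 mm, 150 mm high, about 130 to 190 g; grasp it 125 mm up where it is about 37 mm thick; origin at the middle of its underside, z up; may be absent
- cone_2: second gold thread cone, as cone_1; may be absent
- jar_pink: glass jar of pink beads, 60 mm in diameter, 100 mm high, with an aluminium cap 51 mm in diameter from 82 to 100 mm up to grasp it by, about 190 to 290 g; origin at the middle of its underside, z up; may be absent
- jar_blue: glass jar of blue beads, as jar_pink; may be absent
- tin: base of the dark blue weight tin, fixed, 235 x 75 mm; origin under its centre, x along its length. Its wooden floor lies 20 mm above the table; the wall round it ends 42 mm above the table (inside 222 x 62 mm); the weights stand in a row along x.
- lid: deep lid of the tin, 235 x 75 x 90 mm, open below, telescoped 36 mm over the base wall with 1.5 mm play a side; draw it straight up 100 mm to clear the weights. Wooden bar handle on top, 78 mm long (along x), 16 mm wide, from 99 to 120 mm above the lid's lower edge. Origin at the middle of its lower edge, x along its length.
- weight_500: brass weight, 500 g, 52 mm in diameter, body 40 mm high, round knob 22 mm in diameter from 10 to 28 mm above the body; origin at the middle of its underside. At the start under the lid, standing on the floor of the tin at x = -81 mm.
- weight_200a: brass weight, 200 g, 40 mm in diameter, body 28 mm high, the same knob above the body; origin as before. At the start in the tin at x = -31 mm.
- weight_200b: second 200 g brass weight, the same shape; at the start in the tin at x = +13 mm
- weight_100: brass weight, 100 g, 34 mm in diameter, body 22 mm high, the same knob above the body; origin as before. At the start in the tin at x = +54 mm.
- weight_50: brass weight, 50 g, 28 mm in diameter, body 18 mm high, the same knob above the body; origin as before. At the start in the tin at x = +90 mm.
- crochet_ball: white ball of crochet cotton, 85 mm across, behind the balance; leave alone
- scissors_mint: mint green scissors, 57 x 141 x 10 mm, lying right of the tin; leave alone
- lizard_black: black bead lizard, 94 x 162 x 9 mm, lying behind the tin; leave alone
There are look-alikes about, which are no part of the job. Leave any turquoise look-alike of the cone_2 alone.

How it is judged:
On the way:
1. the lid has been drawn off the tin and clears the weights (z of lid in the frame of tin above 0.07 m), for 0.1 s.
At the end, for the whole second after the job is handed in: every cone and jar present stands upright (0.15 rad) on the crate floor, the crate sits on the left pan (15 mm), every weight is on the right pan or in the tin, the beam rests within 0.042 rad of level, and the lid lies on the table clear of the tin (x of cone_1 in the frame of crate between -0.042 and 0.042 m and y of cone_1 in the frame of crate between -0.042 and 0.042 m and z of each of cone_1, cone_2, jar_pink, jar_blue in the frame of crate below 0.013 m and angle between each of cone_1, cone_2, jar_pink, jar_blue's own z axis and vertical below 0.15 rad and linear speed of each of cone_1, cone_2, jar_pink, jar_blue, lid below 0.03 m/s and x of cone_2 in the frame of crate between -0.042 and 0.042 m and y of cone_2 in the frame of crate between -0.042 and 0.042 m and x of jar_pink in the frame of crate between -0.042 and 0.042 m and y of jar_pink in the frame of crate between -0.042 and 0.042 m and x of jar_blue in the frame of crate between -0.042 and 0.042 m and y of jar_blue in the frame of crate between -0.042 and 0.042 m and x of crate in the frame of pan_left_top between -0.015 and 0.015 m and y of crate in the frame of pan_left_top between -0.015 and 0.015 m and z of crate in the frame of pan_left_top between -0.008 and 0.008 m and angle between crate's own z axis and vertical below 0.08 rad and ((x of weight_500 in the frame of pan_right_top between -0.075 and 0.075 m and y of weight_500 in the frame of pan_right_top between -0.075 and 0.075 m and z of weight_500 in the frame of pan_right_top between -0.03 and 0.03 m) or (x of weight_500 in the frame of tin between -0.114 and 0.114 m and y of weight_500 in the frame of tin between -0.033 and 0.033 m and z of weight_500 in the frame of tin between -0.045 and 0.045 m)) and ((x of weight_200a in the frame of pan_right_top between -0.075 and 0.075 m and y of weight_200a in the frame of pan_right_top between -0.075 and 0.075 m and z of weight_200a in the frame of pan_right_top between -0.03 and 0.03 m) or (x of weight_200a in the frame of tin between -0.114 and 0.114 m and y of weight_200a in the frame of tin between -0.033 and 0.033 m and z of weight_200a in the frame of tin between -0.045 and 0.045 m)) and ((x of weight_200b in the frame of pan_right_top between -0.075 and 0.075 m and y of weight_200b in the frame of pan_right_top between -0.075 and 0.075 m and z of weight_200b in the frame of pan_right_top between -0.03 and 0.03 m) or (x of weight_200b in the frame of tin between -0.114 and 0.114 m and y of weight_200b in the frame of tin between -0.033 and 0.033 m and z of weight_200b in the frame of tin between -0.045 and 0.045 m)) and ((x of weight_100 in the frame of pan_right_top between -0.075 and 0.075 m and y of weight_100 in the frame of pan_right_top between -0.075 and 0.075 m and z of weight_100 in the frame of pan_right_top between -0.03 and 0.03 m) or (x of weight_100 in the frame of tin between -0.114 and 0.114 m and y of weight_100 in the frame of tin between -0.033 and 0.033 m and z of weight_100 in the frame of tin between -0.045 and 0.045 m)) and ((x of weight_50 in the frame of pan_right_top between -0.075 and 0.075 m and y of weight_50 in the frame of pan_right_top between -0.075 and 0.075 m and z of weight_50 in the frame of pan_right_top between -0.03 and 0.03 m) or (x of weight_50 in the frame of tin between -0.114 and 0.114 m and y of weight_50 in the frame of tin between -0.033 and 0.033 m and z of weight_50 in the frame of tin between -0.045 and 0.045 m)) and value of joint beam between -0.042 and 0.042 rad and velocity of joint beam between -0.05 and 0.05 rad/s and horizontal distance between lid and tin above 0.07 m and height (world z) of lid between -0.01 and 0.05 m); the robot touches nothing.
It fails at once if the crochet ball, the scissors or the bead lizard is moved by more than 30 mm (distance of any of crochet_ball, scissors_mint, lizard_black from where it was at the start of the episode above 0.03 m).
Of cone_1, cone_2, jar_pink, jar_blue only 3 to 4 are there at a start; the rules pass over those that are not, and their reading is None.
At some moment in a run one of jar_pink, jar_blue, weight_500, weight_200a, weight_200b, weight_100, weight_50 may be knocked a few centimetres aside while the robot is not near it.
It also fails if it takes over 210 s, if anything falls off the work surface, if the arm or the gripper's body presses on something with over 40 N, if the wrist force passes 120 N, or if a joint passes its speed limit or range.

## Working session

There is one attempt and no reset: what is moved stays moved. The work goes in short steps, Python scripts to look and compute and a tool call to move; the robot and the scene stay as the last step left them, time stands still between calls to the robot, and variables do not carry over. Pictures are saved under pics/ and viewed, at most 14 in all, crops included, and the job is handed in when it is done.

Besides the shell and the picture viewer there is one more tool, called after "Request:" by a JSON object that holds its "method" and its "body", one argument or row to a line. drive_tool: Moves the arm, as the interface text tells. Its arguments: {"type":"object","properties":{"moves":{"type":"array","items":{"type":"array","items":{"type":"array","items":{"type":"number"}}}}},"required":["moves"]}

```bash
mkdir -p pics; cat > h.py <<'E'
import numpy as np, cv2
from cell import observe, camera, camera_info, job_done, tip_reach
from scipy.spatial.transform import Rotation as R
def pts(name, d):
    """world xyz per pixel from depth"""
    i=camera_info(name); K=np.array(i["camera_matrix"]); D=np.array(i["dist_coeffs"],float)
    h,w=d.shape; u,v=np.meshgrid(np.arange(w),np.arange(h))
    n=cv2.undistortPoints(np.stack([u,v],-1).reshape(-1,1,2).astype(np.float64),K,D).reshape(h,w,2)
    c=np.stack([n[...,0]*d,-n[...,1]*d,-d],-1)
    if "extrinsics" in i: T=np.array(i["extrinsics"])
    else:
        s=observe(); T=np.eye(4); T[:3,:3]=R.from_rotvec(s["eef_rot"]).as_matrix(); T[:3,3]=s["tool_pos"]; T=T@np.array(i["tool_from_camera"])
    return c@T[:3,:3].T+T[:3,3]
def save(n,p,s=1.0): cv2.imwrite("pics/"+n,cv2.resize(p[...,::-1],None,fx=s,fy=s))
E
python3 - <<'E'
from h import *
print(observe(), tip_reach if not callable(tip_reach) else tip_reach())
for n in ("scene","top"):
    p,d=camera(n); np.savez("/tmp/"+n,p=p,d=d); save(n+"0.png",p,1.5); i=camera_info(n); print(n,np.round(i["extrinsics"],3).tolist(),i["dist_coeffs"])
print(camera_info("wrist"))
E
```

```text
{'t': 0.0, 'q': array([ 1.14263143e+00,  2.77110192e-01, -2.79709238e-02,  1.26800508e+00,
        7.29135782e-06,  1.46741123e+00]), 'joint_vel': array([ 1.28342766e-03,  4.67816026e-05,  1.01825531e-04, -1.24685843e-03,
       -8.25786684e-04,  9.26635952e-04]), 'tau': array([-1.99835813e-03, -4.45511091e+01,  2.95202011e+01,  1.63863396e-02,
       -2.27972610e-04,  8.34157618e-06]), 'tool_pos': array([0.19910782, 0.59160641, 0.24713142]), 'eef_rot': array([-0.50782499, -3.09965858,  0.00346694]), 'contact_force': array([-0.25703946,  0.25605693,  0.0568884 ]), 'moment': array([ 0.04010342, -0.02182212, -0.03033245]), 'grasp_force': 0.0, 'gripper_width': 0.08493650454128367} 0.017
scene [[0.721, 0.263, -0.642, -0.373], [-0.693, 0.279, -0.664, -1.085], [0.005, 0.924, 0.383, 0.681], [0.0, 0.0, 0.0, 1.0]] [-0.11556245  0.          0.          0.          0.        ]
top [[-0.018, 0.996, -0.089, 0.488], [-1.0, -0.018, 0.003, -0.038], [0.002, 0.089, 0.996, 1.524], [0.0, 0.0, 0.0, 1.0]] [-0.08831786  0.          0.          0.          0.        ]
{'camera_matrix': array([[330.03966759,   0.        , 258.77182672],
       [  0.        , 330.03966759, 198.86713094],
       [  0.        ,   0.        ,   1.        ]]), 'dist_coeffs': array([-0.08307159,  0.        ,  0.        ,  0.        ,  0.        ]), 'tool_from_camera': array([[-1.71157066e-04,  9.64751076e-01,  2.63164078e-01,
         6.65183865e-02],
       [ 9.99999969e-01,  1.17090406e-04,  2.21131874e-04,
         5.56278555e-04],
       [ 1.82523225e-04,  2.63164108e-01, -9.64751066e-01,
        -1.25093044e-01],
       [ 0.00000000e+00,  0.00000000e+00,  0.00000000e+00,
         1.00000000e+00]])}
```

View pics/scene0.png

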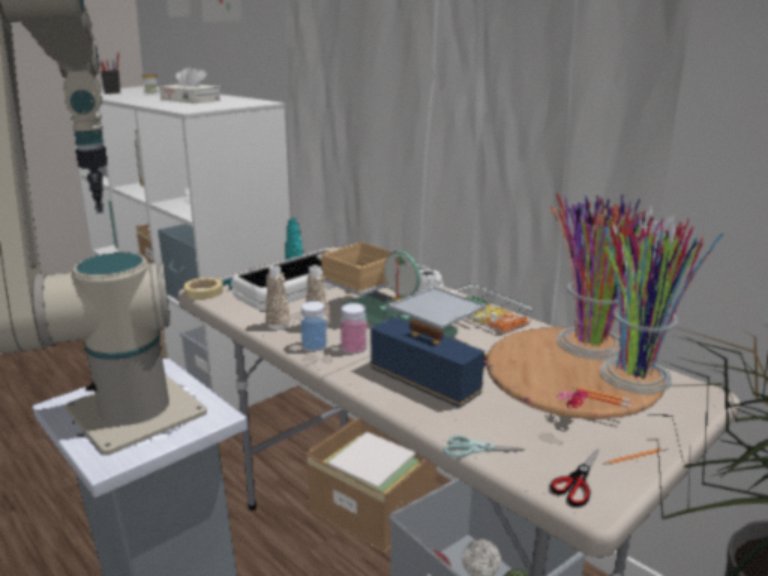

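View pics/top0.png

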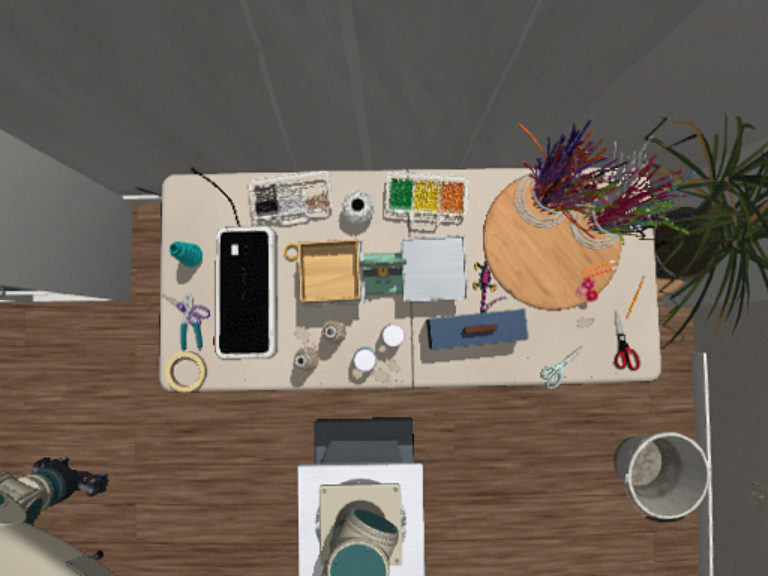

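Top view, 768-px scale: gold cones stand at (333,330) and (305,357), and jars with white caps at (392,335) and (365,359). The crate is at (329,272), the empty pan at (434,268) and the lid with its handle at (478,329). Things that could be mistaken for the goods: the turquoise cone at (185,252), which is the look-alike to leave, and the crochet ball at (357,207). All four goods are present, so I'll measure them next.

```bash
python3 - <<'E'
from h import *
z=np.load("/tmp/top.npz"); p,d=z["p"],z["d"]; P=pts("top",d); H=P[...,2]
print("table z",np.median(H[230:240,265:270]), np.median(H[150:160,190:194]))
def blob(u,v,r,lo,hi,nm):
    m=np.zeros(H.shape,np.uint8); m[v-r:v+r,u-r:u+r]=1
    m&=((H>lo)&(H<hi)).astype(np.uint8)
    q=P[m>0]; 
    if len(q)<5: print(nm,"few",len(q)); return
    n,l,s,c=cv2.connectedComponentsWithStats(m); k=1+np.argmax(s[1:,4]); q=P[l==k]
    (cx,cy),(w,h),a=cv2.minAreaRect((q[:,:2]*1000).astype(np.float32))
    print(nm,"n",len(q),"rect c",round(cx,1),round(cy,1),"size",round(w,1),round(h,1),"ang",round(a,1),"z",np.round(np.percentile(q[:,2],[5,50,95]),4), "mean",np.round(q[:,:2].mean(0)*1000,1))
blob(222,220,13,.12,.17,"coneA"); blob(203,238,13,.12,.17,"coneB")
blob(261,223,14,.085,.115,"jarA"); blob(243,239,14,.085,.115,"jarB")
blob(219,181,32,.14,.165,"craterim"); blob(219,181,32,.08,.105,"cratefloor"); blob(289,179,32,.08,.1,"panR")
blob(319,219,40,.08,.11,"lidtop"); blob(319,219,40,.112,.14,"handle")
save("crop0.png",p[130:270,180:370],4)
E
```

```text
table z 0.0006227849178686018 0.0017681989382046792
coneA n 84 rect c 489.7 60.5 size 38.1 38.5 ang 17.0 z [0.1234 0.1326 0.1552] mean [489.4  59.3]
coneB n 90 rect c 427.7 129.9 size 40.5 36.4 ang 36.4 z [0.123  0.1326 0.1539] mean [427.4 128.4]
jarA n 157 rect c 479.0 -86.2 size 47.3 46.8 ang 89.0 z [0.0953 0.1012 0.1061] mean [478.1 -86.2]
jarB n 143 rect c 422.9 -16.8 size 45.7 45.8 ang 43.5 z [0.0962 0.101  0.1064] mean [422.  -16.9]
craterim n 250 rect c 633.4 62.2 size 141.5 141.6 ang 2.3 z [0.142  0.15   0.1555] mean [633.7  64.9]
cratefloor n 1258 rect c 635.7 63.0 size 128.5 130.8 ang 2.2 z [0.0895 0.0943 0.0995] mean [635.6  63. ]
panR n 1800 rect c 639.6 -190.0 size 156.4 156.9 ang 1.6 z [0.0843 0.0895 0.0952] mean [ 639.4 -190.4]
lidtop n 1206 rect c 491.2 -295.4 size 74.9 238.8 ang 5.3 z [0.092  0.0971 0.1018] mean [ 491.2 -293.7]
handle n 91 rect c 493.0 -294.8 size 15.9 79.0 ang 4.5 z [0.1196 0.1256 0.1305] mean [ 492.3 -295. ]
```

View pics/crop0.png

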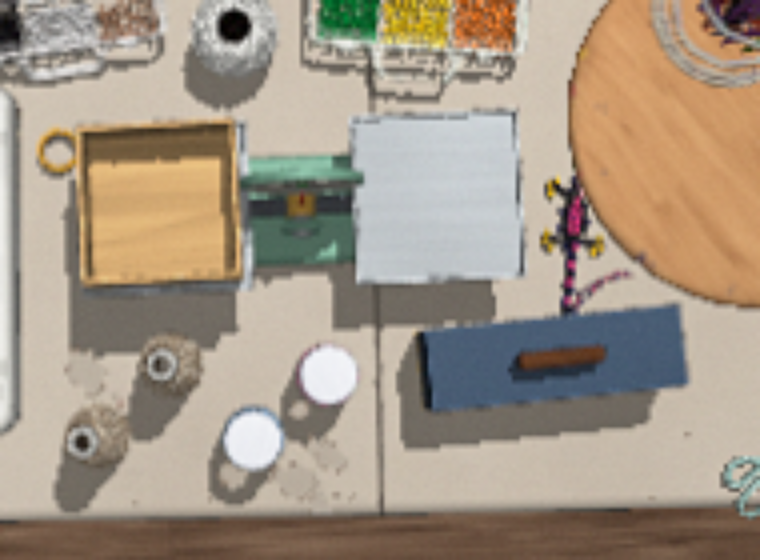

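The measured sizes match the spec: caps about 46 mm, crate 141 mm, pan 156 mm, handle 16 x 79 mm, with heights as given. I'll take the jars first, at diagonal slots, and close the gripper roughly along x, which also suits the lid handle.

Request:
{"method": "drive_tool", "body": {
  "moves": [
    [[70,19,-46,0,0,0,-10],[70,38,-92,0,0,0,-20],[70,57,-138,0,0,0,-30],[70,76,-184,0,0,0,-40],[70,95,-230,0,0,0,-50]]
  ]
}}

```text
t: 0.72
tool_pos: [0.2946, 0.3606, 0.2479]
eef_rot: [1.778, 2.59, -0.001]
contact_force: [-0.1, -0.2, -0.4]
gripper_width: 0.0701
grasp_force: 0.0
```

Request:
{"method": "drive_tool", "body": {
  "moves": [
    [[70,19,-46,0,0,0,-4],[70,38,-92,0,0,0,-8],[70,57,-138,0,0,0,-12],[70,76,-184,0,0,0,-16],[70,95,-230,0,0,0,-16]]
  ]
}}

```text
t: 1.35
tool_pos: [0.3895, 0.1308, 0.2481]
eef_rot: [-2.115, -2.323, 0.0]
contact_force: [0.4, 0.3, 0.1]
gripper_width: 0.0702
grasp_force: 0.0
```

Request:
{"method": "drive_tool", "body": {
  "moves": [
    [[70,18,-44,0,0,0,0],[70,36,-88,0,0,0,0],[70,54,-132,0,0,0,0],[70,72,-176,0,0,0,0],[70,90,-218,0,0,0,0]]
  ]
}}

```text
t: 1.98
tool_pos: [0.4795, -0.0872, 0.2479]
eef_rot: [-2.115, -2.322, 0.0]
contact_force: [0.4, 1.2, 0.7]
gripper_width: 0.0697
grasp_force: 0.0
```

```bash
python3 - <<'E'
from h import *
s=observe(); print(s["t"],s["tool_pos"],s["q"],R.from_rotvec(s["eef_rot"]).as_matrix()[:,1])
p,d=camera("wrist"); P=pts("wrist",d); save("w1.png",p)
np.savez("/tmp/w",p=p,P=P)
m=((P[...,2]>.09)&(P[...,2]<.112)).astype(np.uint8)
n,l,st,c=cv2.connectedComponentsWithStats(m)
for k in range(1,n):
    if st[k,4]>300:
        q=P[l==k]; print(st[k],c[k],(q[:,:2].max(0)+q[:,:2].min(0))/2,q.max(0)-q.min(0),np.median(q[:,2]))
E
```

```text
1.975 [ 0.47949187 -0.08719292  0.24790326] [-3.12730097e-01  3.21275643e-02 -3.15313534e-01  1.22399510e+00
  2.02179935e-04  1.16446851e+00] [ 9.95622798e-01  9.34611499e-02 -5.07863182e-04]
[260   0  59  41 598] [283.80100334  27.44147157] [0.49366718 0.043769  ] [0.04559471 0.02681786 0.0219255 ] 0.10056410448666378
[ 341    0  133  244 2961] [418.86423506 158.04863222] [ 0.60837447 -0.03452705] [0.09996577 0.20607394 0.02197455] 0.09343088788223664
[ 369    0   23  113 1062] [380.40772128  55.46045198] [0.56873964 0.02501837] [0.00511395 0.08751775 0.02196615] 0.10145926892956444
[  406     0   106   117 11029] [462.32305739  56.37528334] [0.64603038 0.0377806 ] [0.10132509 0.09642251 0.00543232] 0.09255174934002897
[ 164   69   63   65 3159] [194.81449826 100.91421336] [ 0.42502379 -0.02369951] [0.05034275 0.05061723 0.01102161] 0.0990879435856934
[ 228  160   59   59 2679] [256.83762598 189.42254573] [ 0.48156842 -0.09294681] [0.05005256 0.05036549 0.01212901] 0.09956193592263624
[ 212  280   79   67 4811] [250.65350239 311.70796092] [ 0.48628162 -0.21835534] [0.07860914 0.07429064 0.00886827] 0.09631845450832999
```

View pics/w1.png

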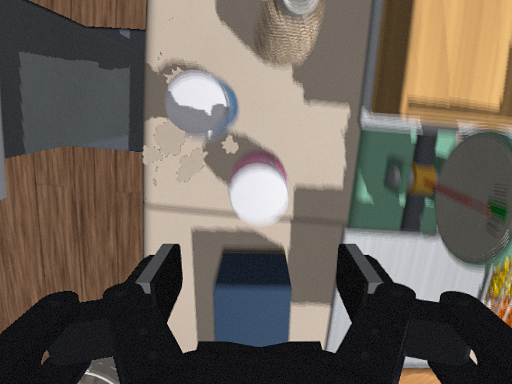

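The wrist view shows the pink jar cap at (257,190), the blue at (195,101) and the dial with its red pointer at (475,200). It disagrees with the top camera by about 7 mm in y, so I'll repeat the shot now that the arm is still.

```bash
cat >> h.py <<'E'
def blobs(name,lo,hi,amin=60,roi=None):
    p,d=camera(name); P=pts(name,d)
    m=((P[...,2]>lo)&(P[...,2]<hi)).astype(np.uint8)
    if roi: m&=((P[...,0]>roi[0])&(P[...,0]<roi[1])&(P[...,1]>roi[2])&(P[...,1]<roi[3])).astype(np.uint8)
    n,l,st,c=cv2.connectedComponentsWithStats(m)
    for k in range(1,n):
        if st[k,4]>=amin:
            q=P[l==k]; (cx,cy),wh,a=cv2.minAreaRect((q[:,:2]*1000).astype(np.float32))
            print(name,"n",len(q),"px",np.round(c[k]),"c",round(cx,1),round(cy,1),"wh",np.round(wh,1),"a",round(a,1),"z",np.round(np.percentile(q[:,2],[5,50,95])*1000,1),"rgb",np.round(np.median(p[l==k],0)))
    return p,P
E
python3 - <<'E'
from h import *
print(observe()["tool_pos"],observe()["joint_vel"])
roi=(.39,.55,-.2,.2)
blobs("wrist",.09,.112,200,roi); print(observe()["tool_pos"]); blobs("wrist",.09,.112,200,roi); blobs("top",.09,.112,60,roi); blobs("scene",.085,.112,20,roi)
E
```

```text
[ 0.48248155 -0.09177013  0.24812074] [ 0.05855635 -0.03268412 -0.02447082  0.02140437  0.04302134  0.11002038]
wrist n 603 px [281.  21.] c 487.3 48.7 wh [19.7 46.4] a 85.2 z [ 90.8 101.2 111.1] rgb [150. 131. 110.]
wrist n 3207 px [190.  94.] c 419.6 -15.6 wh [50.3 50. ] a 4.3 z [ 98.3  99.7 100.9] rgb [228. 228. 234.]
wrist n 2714 px [253. 183.] c 476.1 -84.9 wh [49.4 50.4] a 7.1 z [ 97.9  99.3 100.4] rgb [234. 234. 240.]
wrist n 1943 px [249. 288.] c 479.9 -187.7 wh [74.6 27.3] a 2.3 z [92.6 95.1 96.2] rgb [ 59.  79. 104.]
[ 0.48105594 -0.08918579  0.24798919]
wrist n 578 px [281.  25.] c 486.5 49.3 wh [21.9 47. ] a 81.8 z [ 91.  100.8 111. ] rgb [151. 133. 112.]
wrist n 3185 px [192.  98.] c 419.5 -16.7 wh [49.7 50.5] a 85.1 z [ 98.1  99.4 100.7] rgb [227. 227. 234.]
wrist n 2691 px [255. 187.] c 476.4 -85.4 wh [50.4 49.7] a 19.8 z [ 97.8  99.2 100.3] rgb [234. 234. 240.]
wrist n 1878 px [251. 291.] c 480.5 -188.7 wh [74.4 27.1] a 3.9 z [92.1 95.1 96.2] rgb [ 59.  79. 105.]
top n 102 px [241. 239.] c 424.5 -9.5 wh [32.9 44.9] a 70.4 z [ 97.4 101.6 105.8] rgb [233. 234. 240.]
scene n 97 px [184. 193.] c 418.1 116.7 wh [29.5 42.7] a 51.1 z [ 86.1  98.2 111. ] rgb [127. 117. 106.]
scene n 94 px [211. 193.] c 482.2 47.5 wh [27.9 46.4] a 47.8 z [ 86.7  98.1 111.6] rgb [136. 124. 113.]
scene n 130 px [209. 205.] c 420.6 -22.4 wh [51.8 50.1] a 46.2 z [ 86.3  97.3 100. ] rgb [135. 135. 143.]
scene n 133 px [235. 207.] c 478.1 -93.1 wh [55.1 49.7] a 19.5 z [ 86.1  96.9 100. ] rgb [177. 179. 191.]
scene n 71 px [256. 216.] c 481.6 -191.4 wh [79.5 21.8] a 4.4 z [87.3 94.5 96.2] rgb [60. 77. 97.]
```

```bash
sed -i 's/def pts(name, d):/def pts(name, d, s=None):/; s/s=observe(); T=np.eye/s=s or observe(); T=np.eye/; s/    p,d=camera(name); P=pts(name,d)/    s=observe(); p,d=camera(name); P=pts(name,d,s)/' h.py
```

Request:
{"method": "drive_tool", "body": {
  "moves": [
    [[70,0,-1,-35,0,0,0],[70,-1,-1,-70,0,0,0],[70,-1,-1,-105,0,0,0],[70,-1,-1,-130,0,0,0],[70,-1,-1,-149,0,0,0]]
  ]
}}

```text
t: 2.85
tool_pos: [0.4769, -0.0848, 0.098]
eef_rot: [-2.111, -2.324, 0.001]
contact_force: [0.3, -0.3, 0.7]
gripper_width: 0.0697
grasp_force: 0.0
```

Request:
{"method": "drive_tool", "body": {
  "moves": [
    [[70,0,0,0,0,0,0],[70,0,0,0,0,0,0],[45,0,0,0,0,0,0],[45,0,0,0,0,0,0],[45,0,0,0,0,0,0]]
  ]
}}

```text
t: 3.48
tool_pos: [0.4793, -0.0869, 0.101]
eef_rot: [2.113, 2.322, 0.001]
contact_force: [-2.4, 0.8, 5.3]
gripper_width: 0.0486
grasp_force: 61.3
```

Request:
{"method": "drive_tool", "body": {
  "moves": [
    [[45,0,0,20,0,0,0],[45,0,0,65,0,0,0],[45,0,0,115,0,0,0],[45,0,0,165,0,0,0],[45,0,0,206,0,0,0]]
  ]
}}

```text
t: 4.1
tool_pos: [0.4784, -0.0867, 0.3077]
eef_rot: [2.113, 2.322, 0.001]
contact_force: [0.6, -0.7, -3.0]
gripper_width: 0.0492
grasp_force: 63.0
```

Request:
{"method": "drive_tool", "body": {
  "moves": [
    [[45,20,12,0,0,0,0],[45,60,37,0,0,0,0],[45,110,69,0,0,0,0],[45,150,95,0,0,0,0],[45,175,110,0,0,0,0]]
  ]
}}

```text
t: 4.72
tool_pos: [0.6548, 0.0257, 0.302]
eef_rot: [-2.11, -2.323, 0.003]
contact_force: [0.0, -1.3, -2.6]
gripper_width: 0.0487
grasp_force: 63.1
```

Request:
{"method": "drive_tool", "body": {
  "moves": [
    [[45,10,6,0,0,0,0],[45,15,9,0,0,0,0],[45,15,9,0,0,0,0],[45,15,9,0,0,0,0],[45,15,9,0,0,0,0]]
  ]
}}

```text
t: 5.35
tool_pos: [0.668, 0.0318, 0.3058]
eef_rot: [2.115, 2.322, 0.0]
contact_force: [0.3, -0.3, -2.9]
gripper_width: 0.0486
grasp_force: 63.1
```

```bash
python3 - <<'E'
from h import *
s=observe(); print(s["t"],s["tool_pos"],s["contact_force"])
p,P=blobs("scene",.14,.165,60,(.53,.75,-.04,.18)); save("s1.png",p[140:270,150:340],4)
p,d=camera("wrist"); P=pts("wrist",d,s); save("w2.png",p)
E
```

```text
5.35 [0.66796888 0.03180876 0.30578347] [ 0.30343664 -0.32384937 -2.85916213]
scene n 257 px [239. 171.] c 635.2 46.5 wh [148.5 170.4] a 1.4 z [140.7 145.3 150.8] rgb [133. 118.  93.]
```

View pics/w2.png

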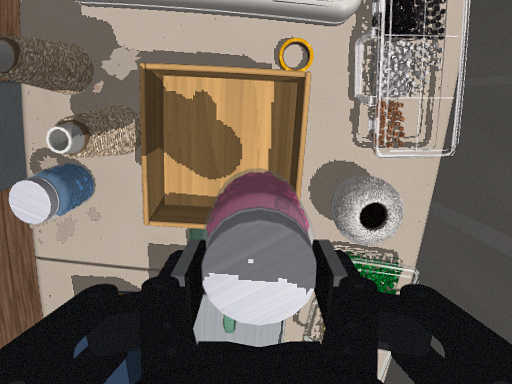

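The wrist view shows the pink jar held with the crate below it: rim corners at (142,65), (311,70) and (148,225). Before lowering I'll check the crate's inner walls in this view.

```bash
python3 - <<'E'
from h import *
s=observe(); p,d=camera("wrist"); P=pts("wrist",d,s)
u,v=np.meshgrid(np.arange(512),np.arange(384))
rim=(P[...,2]>.142)&(P[...,2]<.158)&(v<225)&(u>130)&(u<320)
q=P[rim]*1000; print(len(q),np.percentile(q,[1,50,99],axis=0).round(1))
for lo,hi in((20,50),(50,80),(80,110)):
    a=q[(q[:,1]>lo)&(q[:,1]<hi)]; f=a[a[:,0]<630]; b=a[a[:,0]>630]; print(lo,"front x",f[:,0].min(),np.median(f[:,0]),f[:,0].max(),"back",b[:,0].min(),np.median(b[:,0]),b[:,0].max()) if len(f) and len(b) else print(len(f),len(b))
a=q[(q[:,0]>590)&(q[:,0]<680)&(q[:,1]>100)]; print("left y",a[:,1].min(),np.median(a[:,1]),a[:,1].max())
E
```

```text
3431 [[562.6  -9.3 142.3]
 [604.   98.5 148.9]
 [703.7 131.8 150.8]]
20 front x 563.9995370601102 567.9652367237833 569.718489620515 back 699.3534097386062 702.1001204766669 705.0015315887762
50 front x 562.9321480745908 567.0288604563099 569.2708921187785 back 698.4716667521237 700.8363769950491 704.3325457124646
80 front x 561.7279045780261 565.9016973781189 567.8984905705771 back 697.5512319423009 699.9686564276064 703.5620401406684
left y 123.84266163098545 127.73472540079428 132.18204697805675
```

Request:
{"method": "drive_tool", "body": {
  "moves": [
    [[45,-1,-1,-25,0,0,0],[45,-1,-1,-60,0,0,0],[45,-1,-1,-85,0,0,0],[45,-1,-1,-100,0,0,0],[45,-1,-1,-110,0,0,0]]
  ]
}}

```text
t: 6.12
tool_pos: [0.6675, 0.0313, 0.1949]
eef_rot: [-2.115, -2.323, 0.0]
contact_force: [-0.8, 0.7, -1.8]
gripper_width: 0.049
grasp_force: 63.2
```

Request:
{"method": "drive_tool", "body": {
  "moves": [
    [[45,0,0,-4,0,0,0],[45,0,0,-8,0,0,0],[45,0,0,-12,0,0,0],[45,0,0,-16,0,0,0],[45,0,0,-17,0,0,0]]
  ]
}}

```text
t: 6.75
tool_pos: [0.6677, 0.0312, 0.1783]
eef_rot: [2.114, 2.323, 0.001]
contact_force: [-0.4, -0.8, -1.3]
gripper_width: 0.0488
grasp_force: 63.2
```

Request:
{"method": "drive_tool", "body": {
  "moves": [
    [[45,0,0,0,0,0,0],[45,0,0,0,0,0,0],[65,0,0,0,0,0,0],[65,0,0,0,0,0,0],[65,0,0,0,0,0,0]]
  ]
}}

```text
t: 7.38
tool_pos: [0.6676, 0.0314, 0.1786]
eef_rot: [2.114, 2.323, 0.0]
contact_force: [0.4, -0.8, 0.3]
gripper_width: 0.0651
grasp_force: 0.0
```

Request:
{"method": "drive_tool", "body": {
  "moves": [
    [[65,0,0,10,0,0,0],[65,0,0,40,0,0,0],[65,0,0,80,0,0,0],[65,0,0,110,0,0,0],[65,0,0,122,0,0,0]]
  ]
}}

```text
t: 8.0
tool_pos: [0.6687, 0.0313, 0.3037]
eef_rot: [2.112, 2.321, 0.005]
contact_force: [-0.5, -0.1, 0.3]
gripper_width: 0.065
grasp_force: 0.0
```

```bash
python3 - <<'E'
from h import *
s=observe(); print(s["t"],s["tool_pos"],s["contact_force"])
blobs("scene",.165,.19,20,(.57,.70,-.03,.13)); blobs("wrist",.165,.19,200,(.57,.72,-.03,.13))
blobs("wrist",.085,.112,300,(.38,.5,-.12,.0))
p,P=blobs("scene",.12,.145,30,(.54,.75,-.04,.18)); save("s2.png",p[140:270,150:340],4)
E
```

```text
8.0 [0.66865933 0.03127405 0.30371089] [-0.53327507 -0.09855419  0.26696149]
scene n 76 px [253. 164.] c 664.2 24.2 wh [48.  48.3] a 41.9 z [165.9 172.8 175.2] rgb [192. 194. 205.]
wrist n 3063 px [254. 196.] c 665.8 30.0 wh [50. 50.] a 6.7 z [173.4 174.9 176. ] rgb [212. 212. 221.]
wrist n 1603 px [ 30. 203.] c 421.2 -21.7 wh [52.2 43.4] a 0.2 z [ 89.4  99.3 100.5] rgb [196. 196. 206.]
scene n 330 px [240. 176.] c 633.9 45.7 wh [146.  169.7] a 0.6 z [121.  127.9 141.3] rgb [136. 114.  95.]
```

View pics/s2.png

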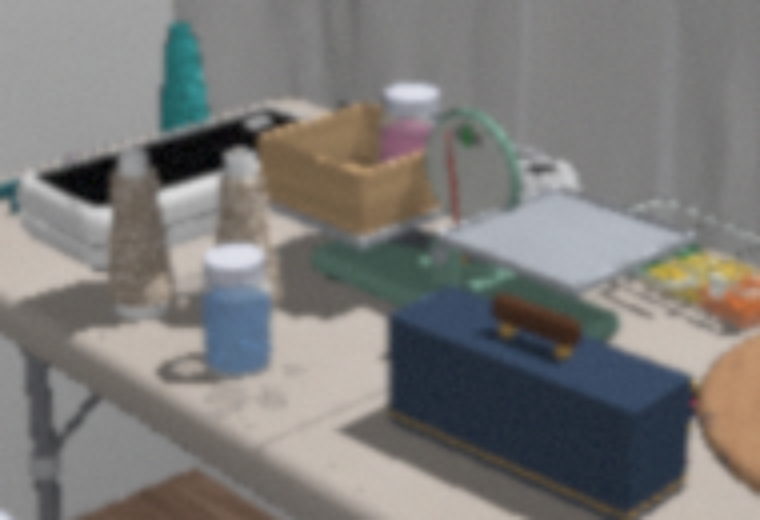

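The scene view shows the pink jar at (410,120) standing in the back-right slot and the pan at its lower stop. The jar is at (666, 30) with its top at z 175 mm, as predicted. The blue jar is next.

Request:
{"method": "drive_tool", "body": {
  "moves": [
    [[70,-30,-6,0,0,0,0],[70,-85,-17,0,0,0,0],[70,-145,-29,0,0,0,0],[70,-200,-40,0,0,0,0],[70,-235,-47,0,0,0,0]]
  ]
}}

```text
t: 8.82
tool_pos: [0.4288, -0.0156, 0.2982]
eef_rot: [-2.112, -2.321, 0.004]
contact_force: [0.1, 0.5, -0.4]
gripper_width: 0.0698
grasp_force: 0.0
```

Request:
{"method": "drive_tool", "body": {
  "moves": [
    [[70,-8,-2,-20,0,0,0],[70,-11,-2,-50,0,0,0],[70,-11,-2,-70,0,0,0],[70,-11,-2,-75,0,0,0],[70,-11,-2,-75,0,0,0]]
  ]
}}

```text
t: 9.45
tool_pos: [0.4209, -0.0176, 0.2246]
eef_rot: [-2.113, -2.322, 0.002]
contact_force: [0.9, -0.2, -0.2]
gripper_width: 0.0699
grasp_force: 0.0
```

```bash
python3 - <<'E'
from h import *
s=observe(); print(s["t"],s["tool_pos"],s["contact_force"])
blobs("wrist",.09,.112,300,(.38,.5,-.12,.05))
E
```

```text
9.45 [ 0.42089234 -0.01757501  0.22458401] [ 0.9350002  -0.18591688 -0.19680519]
wrist n 3152 px [258. 196.] c 420.4 -17.9 wh [50. 50.] a 26.9 z [ 98.   99.3 100.5] rgb [233. 233. 239.]
```

Request:
{"method": "drive_tool", "body": {
  "moves": [
    [[70,0,0,-30,0,0,0],[70,0,0,-65,0,0,0],[70,0,0,-95,0,0,0],[70,0,0,-115,0,0,0],[70,0,0,-124,0,0,0]]
  ]
}}

```text
t: 10.12
tool_pos: [0.4216, -0.0177, 0.101]
eef_rot: [-2.114, -2.323, 0.0]
contact_force: [0.6, 0.4, -0.8]
gripper_width: 0.07
grasp_force: 0.0
```

Request:
{"method": "drive_tool", "body": {
  "moves": [
    [[70,0,0,0,0,0,0],[70,0,0,0,0,0,0],[45,0,0,0,0,0,0],[45,0,0,0,0,0,0],[45,0,0,0,0,0,0]]
  ]
}}

```text
t: 10.75
tool_pos: [0.4222, -0.0179, 0.1027]
eef_rot: [2.113, 2.322, 0.001]
contact_force: [-2.2, -0.1, 7.1]
gripper_width: 0.0484
grasp_force: 60.9
```

Request:
{"method": "drive_tool", "body": {
  "moves": [
    [[45,0,0,20,0,0,0],[45,0,0,65,0,0,0],[45,0,0,115,0,0,0],[45,0,0,165,0,0,0],[45,0,0,205,0,0,0]]
  ]
}}

```text
t: 11.38
tool_pos: [0.4214, -0.0177, 0.3084]
eef_rot: [2.114, 2.322, 0.001]
contact_force: [0.6, 0.3, -2.6]
gripper_width: 0.0486
grasp_force: 63.1
```

Request:
{"method": "drive_tool", "body": {
  "moves": [
    [[45,20,12,0,0,0,0],[45,60,37,0,0,0,0],[45,105,65,0,0,0,0],[45,145,90,0,0,0,0],[45,168,104,0,0,0,0]]
  ]
}}

```text
t: 12.0
tool_pos: [0.5908, 0.0884, 0.303]
eef_rot: [-2.111, -2.323, 0.003]
contact_force: [-0.9, 0.5, -3.0]
gripper_width: 0.0487
grasp_force: 63.2
```

Request:
{"method": "drive_tool", "body": {
  "moves": [
    [[45,9,5,0,0,0,0],[45,12,7,0,0,0,0],[45,12,7,0,0,0,0],[45,12,7,0,0,0,0],[45,12,7,0,0,0,0]]
  ]
}}

```text
t: 12.62
tool_pos: [0.601, 0.0929, 0.3067]
eef_rot: [2.115, 2.323, 0.0]
contact_force: [0.6, -0.8, -2.4]
gripper_width: 0.0489
grasp_force: 63.2
```

Request:
{"method": "drive_tool", "body": {
  "moves": [
    [[45,0,0,-25,0,0,0],[45,0,0,-60,0,0,0],[45,0,0,-85,0,0,0],[45,0,0,-100,0,0,0],[45,0,0,-110,0,0,0]]
  ]
}}

```text
t: 13.25
tool_pos: [0.6014, 0.0932, 0.196]
eef_rot: [2.115, 2.323, 0.0]
contact_force: [-0.0, -0.6, -3.0]
gripper_width: 0.0484
grasp_force: 63.2
```

Request:
{"method": "drive_tool", "body": {
  "moves": [
    [[45,0,0,-5,0,0,0],[45,0,0,-10,0,0,0],[45,0,0,-14,0,0,0],[45,0,0,-16,0,0,0],[45,0,0,-16,0,0,0]]
  ]
}}

```text
t: 13.88
tool_pos: [0.6015, 0.0933, 0.1803]
eef_rot: [2.114, 2.323, -0.0]
contact_force: [0.6, 0.0, -2.3]
gripper_width: 0.0485
grasp_force: 63.2
```

Request:
{"method": "drive_tool", "body": {
  "moves": [
    [[45,0,0,0,0,0,0],[45,0,0,0,0,0,0],[65,0,0,0,0,0,0],[65,0,0,0,0,0,0],[65,0,0,0,0,0,0]]
  ]
}}

```text
t: 14.5
tool_pos: [0.6018, 0.0933, 0.1808]
eef_rot: [2.114, 2.323, 0.001]
contact_force: [-0.8, -0.5, 0.0]
gripper_width: 0.0652
grasp_force: 0.0
```

Request:
{"method": "drive_tool", "body": {
  "moves": [
    [[65,0,0,10,0,0,0],[65,0,0,40,0,0,0],[65,0,0,80,0,0,0],[65,0,0,105,0,0,0],[65,0,0,110,0,0,0]]
  ]
}}

```text
t: 15.12
tool_pos: [0.6029, 0.0934, 0.2935]
eef_rot: [2.112, 2.321, 0.006]
contact_force: [1.4, 0.1, -0.3]
gripper_width: 0.0651
grasp_force: 0.0
```

```bash
python3 - <<'E'
from h import *
s=observe(); print(s["t"],s["tool_pos"],s["contact_force"])
blobs("wrist",.165,.19,200,(.56,.72,-.03,.14))
blobs("scene",.115,.165,30,(.38,.55,.0,.2));blobs("wrist",.115,.165,30,(.38,.55,.0,.2))
E
```

```text
15.125 [0.60292874 0.09344158 0.29352845] [ 1.44057004  0.10621187 -0.26367553]
wrist n 3322 px [252. 198.] c 598.5 93.2 wh [49.6 50.1] a 7.2 z [173.4 174.8 175.9] rgb [216. 216. 223.]
wrist n 1753 px [316. 277.] c 657.0 27.9 wh [32.4 50.6] a 12.7 z [168.7 174.8 175.9] rgb [216. 216. 223.]
scene n 107 px [183. 183.] c 422.8 124.0 wh [34.5 36.7] a 34.5 z [117.1 130.2 147.2] rgb [148. 142. 139.]
scene n 108 px [210. 184.] c 488.6 52.1 wh [32.  37.3] a 88.3 z [116.4 130.6 148.8] rgb [144. 140. 136.]
wrist n 1992 px [ 65. 129.] c 429.1 129.6 wh [32.9 40.7] a 7.8 z [118.1 131.5 149.8] rgb [97. 91. 86.]
wrist n 1656 px [136. 210.] c 492.9 62.4 wh [34.2 41.3] a 42.8 z [118.  131.4 149.7] rgb [115. 106.  97.]
```

Request:
{"method": "drive_tool", "body": {
  "moves": [
    [[65,-20,-6,0,0,0,0],[65,-60,-18,0,0,0,0],[65,-95,-28,0,0,0,0],[65,-111,-33,0,0,0,0],[65,-111,-33,0,0,0,0]]
  ]
}}

```text
t: 15.9
tool_pos: [0.4897, 0.0602, 0.2896]
eef_rot: [-2.115, -2.322, 0.001]
contact_force: [0.8, -0.1, -0.2]
gripper_width: 0.0653
grasp_force: 0.0
```

Request:
{"method": "drive_tool", "body": {
  "moves": [
    [[65,0,0,0,0,0,0],[65,0,0,0,0,0,0],[65,0,0,0,0,0,0],[65,0,0,0,0,0,0],[65,0,0,0,0,0,0]]
  ]
}}

```text
t: 16.52
tool_pos: [0.4906, 0.0604, 0.2902]
eef_rot: [-2.114, -2.323, 0.0]
contact_force: [0.4, 0.5, 0.4]
gripper_width: 0.0651
grasp_force: 0.0
```

```bash
python3 - <<'E'
from h import *
s=observe(); print(s["t"],s["tool_pos"],s["contact_force"])
blobs("wrist",.145,.16,30,(.38,.55,.0,.2));blobs("wrist",.115,.165,30,(.38,.55,.0,.2))
E
```

```text
16.525 [0.49056087 0.06035317 0.2902489 ] [0.37336639 0.51558572 0.36286945]
wrist n 433 px [184. 100.] c 424.8 129.3 wh [24.5 23.9] a 5.7 z [146.2 149.  150.5] rgb [138. 136. 134.]
wrist n 377 px [257. 192.] c 489.7 59.9 wh [24.4 24. ] a 6.7 z [146.  149.  150.3] rgb [206. 202. 199.]
wrist n 1611 px [191. 101.] c 425.4 129.1 wh [39.6 39.6] a 51.9 z [119.7 131.2 149.9] rgb [112. 102.  91.]
wrist n 1400 px [258. 185.] c 489.6 60.7 wh [39.2 39.2] a 50.3 z [118.9 131.2 149.9] rgb [112. 101.  93.]
```

Request:
{"method": "drive_tool", "body": {
  "moves": [
    [[65,0,0,-40,0,0,0],[65,0,0,-90,0,0,0],[65,0,0,-130,0,0,0],[65,0,0,-155,0,0,0],[65,0,0,-167,0,0,0]]
  ]
}}

```text
t: 17.25
tool_pos: [0.4893, 0.0603, 0.1218]
eef_rot: [-2.113, -2.322, 0.003]
contact_force: [0.2, -0.4, 0.2]
gripper_width: 0.065
grasp_force: 0.0
```

Request:
{"method": "drive_tool", "body": {
  "moves": [
    [[65,0,0,0,0,0,0],[50,0,0,0,0,0,0],[30,0,0,0,0,0,0],[30,0,0,0,0,0,0],[30,0,0,0,0,0,0]]
  ]
}}

```text
t: 17.88
tool_pos: [0.4917, 0.0603, 0.1253]
eef_rot: [2.113, 2.322, 0.003]
contact_force: [-1.7, -0.2, 6.0]
gripper_width: 0.0414
grasp_force: 60.5
```

Request:
{"method": "drive_tool", "body": {
  "moves": [
    [[30,0,0,15,0,0,0],[30,0,0,55,0,0,0],[30,0,0,110,0,0,0],[30,0,0,160,0,0,0],[30,0,0,200,0,0,0]]
  ]
}}

```text
t: 18.5
tool_pos: [0.4908, 0.0603, 0.3267]
eef_rot: [2.113, 2.322, 0.004]
contact_force: [0.5, -0.1, -1.8]
gripper_width: 0.0415
grasp_force: 61.0
```

Request:
{"method": "drive_tool", "body": {
  "moves": [
    [[30,20,4,10,0,0,0],[30,60,12,10,0,0,0],[30,105,21,10,0,0,0],[30,145,29,10,0,0,0],[30,165,33,10,0,0,0]]
  ]
}}

```text
t: 19.12
tool_pos: [0.6572, 0.0937, 0.3334]
eef_rot: [2.114, 2.323, 0.001]
contact_force: [-0.3, 0.2, -1.8]
gripper_width: 0.0415
grasp_force: 61.1
```

Request:
{"method": "drive_tool", "body": {
  "moves": [
    [[30,8,2,0,0,0,0],[30,10,2,0,0,0,0],[30,10,2,0,0,0,0],[30,10,2,0,0,0,0],[30,10,2,0,0,0,0]]
  ]
}}

```text
t: 19.75
tool_pos: [0.665, 0.0952, 0.3337]
eef_rot: [2.115, 2.323, 0.0]
contact_force: [-0.7, -0.2, -1.6]
gripper_width: 0.0413
grasp_force: 61.1
```

```bash
python3 - <<'E'
from h import *
s=observe(); print(s["t"],s["tool_pos"],s["contact_force"])
blobs("wrist",.165,.19,200,(.56,.72,-.03,.14))
p,d=camera("wrist"); save("w3.png",p)
E
```

```text
19.75 [0.66495205 0.09522864 0.3336616 ] [-0.72794715 -0.18735179 -1.57635536]
wrist n 2491 px [185. 182.] c 599.2 92.9 wh [49.1 49.7] a 74.1 z [173.1 174.8 175.9] rgb [210. 210. 219.]
```

View pics/w3.png

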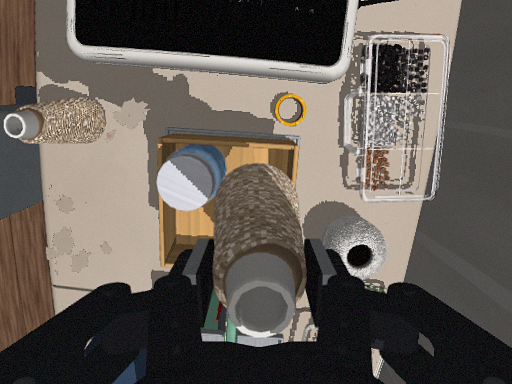

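The wrist view shows the cone held upright at (260,250), with the blue jar in its slot at (192,177). Lowering it now.

Request:
{"method": "drive_tool", "body": {
  "moves": [
    [[30,0,0,-25,0,0,0],[30,0,0,-60,0,0,0],[30,0,0,-85,0,0,0],[30,0,0,-102,0,0,0],[30,0,0,-115,0,0,0]]
  ]
}}

```text
t: 20.48
tool_pos: [0.6655, 0.0953, 0.2177]
eef_rot: [2.115, 2.323, -0.0]
contact_force: [0.7, 0.2, -0.7]
gripper_width: 0.0414
grasp_force: 61.1
```

Request:
{"method": "drive_tool", "body": {
  "moves": [
    [[30,0,0,-5,0,0,0],[30,0,0,-10,0,0,0],[30,0,0,-14,0,0,0],[30,0,0,-16,0,0,0],[30,0,0,-16,0,0,0]]
  ]
}}

```text
t: 21.1
tool_pos: [0.6655, 0.0953, 0.2024]
eef_rot: [2.115, 2.323, 0.0]
contact_force: [-0.1, 0.5, -2.5]
gripper_width: 0.0412
grasp_force: 61.1
```

Request:
{"method": "drive_tool", "body": {
  "moves": [
    [[30,0,0,0,0,0,0],[30,0,0,0,0,0,0],[60,0,0,0,0,0,0],[60,0,0,0,0,0,0],[60,0,0,0,0,0,0]]
  ]
}}

```text
t: 21.72
tool_pos: [0.6657, 0.0953, 0.2027]
eef_rot: [2.114, 2.323, 0.001]
contact_force: [-0.1, 0.0, -0.2]
gripper_width: 0.0598
grasp_force: 0.0
```

Request:
{"method": "drive_tool", "body": {
  "moves": [
    [[60,0,0,10,0,0,0],[60,0,0,40,0,0,0],[60,0,0,75,0,0,0],[60,0,0,95,0,0,0],[60,0,0,100,0,0,0]]
  ]
}}

```text
t: 22.35
tool_pos: [0.6666, 0.0954, 0.3052]
eef_rot: [2.112, 2.321, 0.005]
contact_force: [0.1, -0.1, -0.7]
gripper_width: 0.0602
grasp_force: 0.0
```

Request:
{"method": "drive_tool", "body": {
  "moves": [
    [[65,-30,4,0,0,0,0],[65,-85,12,0,0,0,0],[65,-145,21,0,0,0,0],[65,-200,28,0,0,0,0],[65,-230,33,0,0,0,0]]
  ]
}}

```text
t: 22.98
tool_pos: [0.4321, 0.1284, 0.3014]
eef_rot: [-2.113, -2.323, 0.003]
contact_force: [0.3, -0.6, 0.5]
gripper_width: 0.0648
grasp_force: 0.0
```

Request:
{"method": "drive_tool", "body": {
  "moves": [
    [[65,-8,1,0,0,0,0],[65,-10,1,0,0,0,0],[65,-10,1,0,0,0,0],[65,-10,1,0,0,0,0],[65,-10,1,0,0,0,0]]
  ]
}}

```text
t: 23.6
tool_pos: [0.4261, 0.1292, 0.3021]
eef_rot: [-2.115, -2.323, 0.0]
contact_force: [0.5, 0.4, -0.2]
gripper_width: 0.0652
grasp_force: 0.0
```

```bash
python3 - <<'E'
from h import *
s=observe(); print(s["t"],s["tool_pos"],s["contact_force"])
blobs("wrist",.145,.16,30,(.38,.55,.0,.2));blobs("wrist",.115,.165,30,(.38,.55,.0,.2))
blobs("top",.165,.24,20,(.56,.72,-.03,.14))
E
```

```text
23.6 [0.42610339 0.12919517 0.30214323] [ 0.53483942  0.36080826 -0.19630017]
wrist n 346 px [256. 187.] c 423.8 129.8 wh [24.5 24.2] a 6.5 z [146.4 149.1 150.3] rgb [230. 229. 226.]
wrist n 1297 px [257. 181.] c 423.9 130.3 wh [39.8 39.6] a 48.9 z [119.3 131.2 149.7] rgb [129. 115. 106.]
top n 176 px [227. 170.] c 665.8 31.8 wh [49.2 48.8] a 0.4 z [172.2 177.2 181.8] rgb [236. 238. 242.]
top n 136 px [209. 171.] c 660.5 93.8 wh [41.8 42. ] a 3.1 z [171.2 205.5 227.8] rgb [124. 112.  96.]
top n 172 px [209. 190.] c 598.4 93.8 wh [49.4 46.1] a 44.0 z [172.1 177.1 181.5] rgb [234. 236. 241.]
```

Request:
{"method": "drive_tool", "body": {
  "moves": [
    [[65,0,1,-40,0,0,0],[65,0,1,-90,0,0,0],[65,0,1,-135,0,0,0],[65,0,1,-163,0,0,0],[65,0,1,-177,0,0,0]]
  ]
}}

```text
t: 24.38
tool_pos: [0.4243, 0.1301, 0.1237]
eef_rot: [-2.113, -2.322, 0.003]
contact_force: [0.5, 0.5, -0.1]
gripper_width: 0.0649
grasp_force: 0.0
```

Request:
{"method": "drive_tool", "body": {
  "moves": [
    [[65,0,0,0,0,0,0],[50,0,0,0,0,0,0],[30,0,0,0,0,0,0],[30,0,0,0,0,0,0],[30,0,0,0,0,0,0]]
  ]
}}

```text
t: 25.0
tool_pos: [0.4269, 0.1306, 0.1273]
eef_rot: [2.113, 2.322, 0.004]
contact_force: [-0.6, -0.4, 5.1]
gripper_width: 0.0406
grasp_force: 60.1
```

Request:
{"method": "drive_tool", "body": {
  "moves": [
    [[30,0,0,15,0,0,0],[30,0,0,55,0,0,0],[30,0,0,110,0,0,0],[30,0,0,165,0,0,0],[30,0,0,208,0,0,0]]
  ]
}}

```text
t: 25.62
tool_pos: [0.4258, 0.1304, 0.337]
eef_rot: [2.113, 2.322, 0.005]
contact_force: [0.6, -0.9, -1.5]
gripper_width: 0.0405
grasp_force: 60.9
```

Request:
{"method": "drive_tool", "body": {
  "moves": [
    [[30,20,-11,0,0,0,0],[30,60,-34,0,0,0,0],[30,105,-59,0,0,0,0],[30,145,-81,0,0,0,0],[30,168,-94,0,0,0,0]]
  ]
}}

```text
t: 26.25
tool_pos: [0.5951, 0.0344, 0.3314]
eef_rot: [-2.115, -2.321, 0.002]
contact_force: [0.3, -1.0, -1.3]
gripper_width: 0.0407
grasp_force: 60.9
```

Request:
{"method": "drive_tool", "body": {
  "moves": [
    [[30,8,-5,0,0,0,0],[30,10,-6,0,0,0,0],[30,10,-6,0,0,0,0],[30,10,-6,0,0,0,0],[30,10,-6,0,0,0,0]]
  ]
}}

```text
t: 26.88
tool_pos: [0.603, 0.0308, 0.3337]
eef_rot: [2.114, 2.324, 0.0]
contact_force: [0.2, -1.1, -1.4]
gripper_width: 0.0409
grasp_force: 60.9
```

```bash
python3 - <<'E'
from h import *
s=observe(); print(s["t"],s["tool_pos"],s["contact_force"])
blobs("wrist",.165,.24,200,(.56,.72,-.03,.14))
E
```

```text
26.875 [0.60295335 0.03078551 0.33369953] [ 0.2226802  -1.0687297  -1.36966054]
wrist n 2873 px [260. 115.] c 598.8 92.1 wh [50.  48.9] a 5.6 z [173.6 174.9 176. ] rgb [225. 225. 232.]
wrist n 2661 px [339. 122.] c 660.8 93.1 wh [43.  42.5] a 53.5 z [170.5 205.4 225. ] rgb [95. 87. 80.]
wrist n 528 px [254. 173.] c 597.3 47.7 wh [60.1 25. ] a 10.5 z [222.9 231.7 238.9] rgb [114. 102.  86.]
wrist n 2484 px [328. 194.] c 665.8 29.8 wh [50.5 49.8] a 9.5 z [173.1 174.7 176. ] rgb [234. 234. 238.]
```

Request:
{"method": "drive_tool", "body": {
  "moves": [
    [[30,0,-1,-25,0,0,0],[30,0,-1,-60,0,0,0],[30,0,-1,-80,0,0,0],[30,0,-1,-95,0,0,0],[30,0,-1,-108,0,0,0]]
  ]
}}

```text
t: 27.55
tool_pos: [0.6037, 0.0294, 0.2251]
eef_rot: [2.114, 2.323, 0.001]
contact_force: [0.7, -0.2, -0.6]
gripper_width: 0.0407
grasp_force: 60.9
```

Request:
{"method": "drive_tool", "body": {
  "moves": [
    [[30,0,0,-6,0,0,0],[30,0,0,-12,0,0,0],[30,0,0,-17,0,0,0],[30,0,0,-20,0,0,0],[30,0,0,-21,0,0,0]]
  ]
}}

```text
t: 28.18
tool_pos: [0.6036, 0.0293, 0.2043]
eef_rot: [2.114, 2.323, 0.0]
contact_force: [0.5, -0.1, -0.2]
gripper_width: 0.0409
grasp_force: 60.9
```

Request:
{"method": "drive_tool", "body": {
  "moves": [
    [[30,0,0,0,0,0,0],[30,0,0,0,0,0,0],[60,0,0,0,0,0,0],[60,0,0,0,0,0,0],[60,0,0,0,0,0,0]]
  ]
}}

```text
t: 28.8
tool_pos: [0.6035, 0.0293, 0.2046]
eef_rot: [2.114, 2.323, 0.0]
contact_force: [0.5, 0.5, -0.3]
gripper_width: 0.0602
grasp_force: 0.0
```

Request:
{"method": "drive_tool", "body": {
  "moves": [
    [[60,0,0,10,0,0,0],[60,0,0,40,0,0,0],[60,0,0,75,0,0,0],[60,0,0,95,0,0,0],[60,0,0,100,0,0,0]]
  ]
}}

```text
t: 29.42
tool_pos: [0.6046, 0.0293, 0.307]
eef_rot: [2.112, 2.321, 0.004]
contact_force: [0.1, 0.6, 0.1]
gripper_width: 0.0604
grasp_force: 0.0
```

Request:
{"method": "drive_tool", "body": {
  "moves": [
    [[60,-10,-30,-10,0,0,0],[60,-30,-85,-10,0,0,0],[60,-50,-145,-10,0,0,0],[60,-70,-205,-10,0,0,0],[60,-90,-260,-10,0,0,0]]
  ]
}}

```text
t: 30.05
tool_pos: [0.5123, -0.2322, 0.2936]
eef_rot: [-2.114, -2.323, 0.0]
contact_force: [0.6, 0.5, 0.6]
gripper_width: 0.0601
grasp_force: 0.0
```

Request:
{"method": "drive_tool", "body": {
  "moves": [
    [[60,-10,-35,0,0,0,0],[60,-20,-60,0,0,0,0],[60,-20,-65,0,0,0,0],[60,-20,-65,0,0,0,0],[60,-20,-65,0,0,0,0]]
  ]
}}

```text
t: 30.68
tool_pos: [0.4937, -0.2946, 0.2941]
eef_rot: [-2.113, -2.324, -0.0]
contact_force: [0.3, 0.3, 0.1]
gripper_width: 0.0599
grasp_force: 0.0
```

```bash
python3 - <<'E'
from h import *
s=observe(); print(s["t"],s["tool_pos"],s["contact_force"],R.from_rotvec(s["eef_rot"]).as_matrix()[:,1])
blobs("wrist",.112,.135,200,(.42,.56,-.4,-.2));blobs("wrist",.085,.105,200,(.42,.56,-.45,-.15))
p,P=blobs("top",.165,.24,20,(.56,.72,-.03,.14)); q=camera("scene")[0]
save("m.png",np.hstack([p[150:210,190:310],q[150:210,200:320]]),3.3)
E
```

```text
30.675 [ 0.49370549 -0.29463474  0.29407269] [0.26087913 0.34339642 0.0719796 ] [ 9.95457963e-01  9.52017158e-02 -2.77076987e-04]
wrist n 1372 px [254. 183.] c 489.9 -295.6 wh [15.5 76.6] a 4.9 z [121.3 124.7 126.2] rgb [93. 54. 31.]
wrist n 15674 px [255. 165.] c 489.5 -296.1 wh [ 75.6 235.1] a 4.5 z [94.3 95.5 96.7] rgb [ 64.  84. 109.]
top n 174 px [227. 170.] c 665.2 30.4 wh [49.  49.1] a 61.7 z [171.6 176.5 180.8] rgb [236. 238. 242.]
top n 136 px [209. 171.] c 660.6 93.6 wh [41.1 42.8] a 8.4 z [170.7 206.  227.9] rgb [122. 110.  96.]
top n 173 px [209. 190.] c 598.3 93.7 wh [49.2 46.2] a 44.2 z [171.7 176.7 180.5] rgb [234. 235. 240.]
top n 125 px [228. 189.] c 598.7 28.7 wh [39.9 41.5] a 2.8 z [170.8 207.1 227.7] rgb [126. 114.  99.]
```

View pics/m.png

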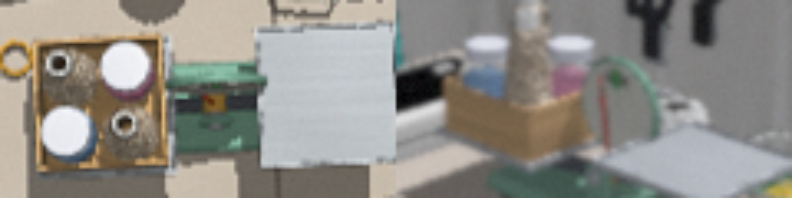

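The top crop shows all four goods two by two in the crate, and the scene crop confirms they stand upright. Now the lid: its handle is at (490, -296), yaw about 5°.

Request:
{"method": "drive_tool", "body": {
  "moves": [
    [[50,-2,0,-40,0,0,-0.5],[50,-2,0,-90,0,0,-0.5],[50,-2,0,-135,0,0,-0.5],[50,-2,0,-163,0,0,-0.5],[50,-2,0,-176,0,0,-0.5]]
  ]
}}

```text
t: 31.5
tool_pos: [0.4905, -0.2945, 0.1164]
eef_rot: [-2.122, -2.312, 0.0]
contact_force: [-0.2, -0.6, -0.8]
gripper_width: 0.0501
grasp_force: 0.0
```

Request:
{"method": "drive_tool", "body": {
  "moves": [
    [[50,0,0,0,0,0,0],[30,0,0,0,0,0,0],[8,0,0,0,0,0,0],[8,0,0,0,0,0,0],[8,0,0,0,0,0,0]]
  ]
}}

```text
t: 32.12
tool_pos: [0.492, -0.2964, 0.1197]
eef_rot: [2.124, 2.312, -0.001]
contact_force: [-2.2, -1.0, 5.8]
gripper_width: 0.0152
grasp_force: 61.3
```

Request:
{"method": "drive_tool", "body": {
  "moves": [
    [[8,0,0,3,0,0,0],[8,0,0,8,0,0,0],[8,0,0,15,0,0,0],[8,0,0,23,0,0,0],[8,0,0,30,0,0,0]]
  ]
}}

```text
t: 32.75
tool_pos: [0.4916, -0.2956, 0.149]
eef_rot: [2.124, 2.314, 0.001]
contact_force: [-0.3, 0.9, -2.2]
gripper_width: 0.0149
grasp_force: 60.1
```

Request:
{"method": "drive_tool", "body": {
  "moves": [
    [[8,0,0,12,0,0,0],[8,0,0,32,0,0,0],[8,0,0,55,0,0,0],[8,0,0,78,0,0,0],[8,0,0,92,0,0,0]]
  ]
}}

```text
t: 33.38
tool_pos: [0.492, -0.296, 0.2423]
eef_rot: [2.123, 2.313, 0.001]
contact_force: [-0.4, 0.0, -2.6]
gripper_width: 0.0152
grasp_force: 60.2
```

Request:
{"method": "drive_tool", "body": {
  "moves": [
    [[8,0,0,0,0,0,0],[8,-3,20,0,0,0,0],[8,-9,65,0,0,0,0],[8,-16,120,0,0,0,0],[8,-23,175,0,0,0,0]]
  ]
}}

```text
t: 34.0
tool_pos: [0.4667, -0.1179, 0.2389]
eef_rot: [-2.123, -2.312, 0.0]
contact_force: [0.8, 0.7, -1.3]
gripper_width: 0.015
grasp_force: 60.2
```

Request:
{"method": "drive_tool", "body": {
  "moves": [
    [[8,-7,50,0,0,0,0],[8,-12,95,0,0,0,0],[8,-16,125,0,0,0,0],[8,-18,141,0,0,0,0],[8,-18,141,0,0,0,0]]
  ]
}}

```text
t: 34.62
tool_pos: [0.4496, 0.0211, 0.2397]
eef_rot: [-2.122, -2.316, 0.002]
contact_force: [0.1, 0.0, -2.9]
gripper_width: 0.0152
grasp_force: 60.2
```

Request:
{"method": "drive_tool", "body": {
  "moves": [
    [[8,0,0,-20,0,0,0],[8,0,0,-55,0,0,0],[8,0,0,-90,0,0,0],[8,0,0,-110,0,0,0],[8,0,0,-117,0,0,0]]
  ]
}}

```text
t: 35.25
tool_pos: [0.4494, 0.0194, 0.1218]
eef_rot: [-2.125, -2.311, 0.003]
contact_force: [-0.1, -0.4, -2.5]
gripper_width: 0.0148
grasp_force: 60.1
```

Request:
{"method": "drive_tool", "body": {
  "moves": [
    [[8,0,0,-3,0,0,0],[8,0,0,-7,0,0,0],[8,0,0,-9,0,0,0],[8,0,0,-9,0,0,0],[8,0,0,-9,0,0,0]]
  ]
}}

```text
t: 35.88
tool_pos: [0.4507, 0.0203, 0.1146]
eef_rot: [2.124, 2.314, 0.001]
contact_force: [0.1, -1.1, -2.0]
gripper_width: 0.0147
grasp_force: 60.1
```

Request:
{"method": "drive_tool", "body": {
  "moves": [
    [[8,0,0,-1,0,0,0],[8,0,0,-1,0,0,0],[30,0,0,-1,0,0,0],[45,0,0,-1,0,0,0],[45,0,0,-1,0,0,0]]
  ]
}}

```text
t: 36.5
tool_pos: [0.4506, 0.0203, 0.1134]
eef_rot: [2.125, 2.314, 0.0]
contact_force: [0.6, -0.5, -0.7]
gripper_width: 0.0447
grasp_force: 0.0
```

Request:
{"method": "drive_tool", "body": {
  "moves": [
    [[45,0,0,8,0,0,0],[45,0,0,30,0,0,0],[45,0,0,70,0,0,0],[45,0,0,110,0,0,0],[45,3,-25,137,0,0,0]]
  ]
}}

```text
t: 37.12
tool_pos: [0.4541, -0.0042, 0.253]
eef_rot: [2.12, 2.315, 0.003]
contact_force: [1.1, 0.1, -0.0]
gripper_width: 0.0452
grasp_force: 0.0
```

Request:
{"method": "drive_tool", "body": {
  "moves": [
    [[45,7,-55,0,0,0,0],[45,15,-115,0,0,0,0],[45,22,-175,0,0,0,0],[45,30,-235,0,0,0,0],[45,35,-275,0,0,0,0]]
  ]
}}

```text
t: 37.75
tool_pos: [0.4886, -0.2826, 0.2509]
eef_rot: [2.126, 2.311, 0.0]
contact_force: [0.4, 1.1, -0.2]
gripper_width: 0.0453
grasp_force: 0.0
```

Request:
{"method": "drive_tool", "body": {
  "moves": [
    [[45,2,-15,0,0,0,0],[45,2,-15,0,0,0,0],[45,2,-15,0,0,0,0],[45,2,-15,0,0,0,0],[45,2,-15,0,0,0,0]]
  ]
}}

```text
t: 38.38
tool_pos: [0.4904, -0.2937, 0.2505]
eef_rot: [-2.123, -2.316, -0.0]
contact_force: [0.3, -0.6, 0.3]
gripper_width: 0.0451
grasp_force: 0.0
```

```bash
python3 - <<'E'
from h import *
s=observe(); print(s["t"],s["tool_pos"])
p,P=blobs("wrist",.043,.095,30,(.45,.54,-.41,-.18)); save("w4.png",p)
blobs("top",.08,.112,60,(.39,.52,-.13,.2))
E
```

```text
38.375 [ 0.49044645 -0.29365912  0.2505009 ]
wrist n 449 px [257.  86.] c 481.7 -206.4 wh [20.4 20.9] a 50.4 z [60.8 64.4 66.3] rgb [207. 154.  51.]
wrist n 439 px [258. 126.] c 485.7 -242.3 wh [21.2 21.1] a 62.5 z [65.3 68.5 70.3] rgb [201. 150.  50.]
wrist n 1175 px [258. 166.] c 488.9 -282.0 wh [38.5 37.8] a 4.8 z [45.8 47.8 75.7] rgb [211. 158.  52.]
wrist n 1074 px [258. 207.] c 492.5 -325.5 wh [37.8 37.8] a 6.0 z [45.6 48.  75.7] rgb [199. 148.  49.]
wrist n 1926 px [258. 254.] c 496.9 -375.4 wh [50.6 50.8] a 5.2 z [49.9 59.5 87.3] rgb [213. 159.  52.]
top n 1210 px [232. 232.] c 449.3 22.8 wh [ 74.8 234.6] a 4.7 z [86.3 91.3 96.1] rgb [ 70.  89. 112.]
```

View pics/w4.png

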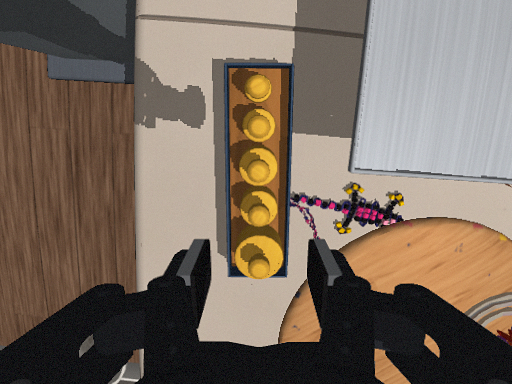

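The wrist view shows all five weights in the open tin, from the 50 g at (258,86) to the 500 g at (258,258). The lid lies on the table at (449, 23). The wrist force readings put the order at roughly 870 g, so I'll start with the 500.

Request:
{"method": "drive_tool", "body": {
  "moves": [
    [[45,2,-20,0,0,0,0],[45,5,-55,0,0,0,0],[45,7,-80,-20,0,0,0],[45,7,-80,-60,0,0,0],[45,7,-80,-100,0,0,0]]
  ]
}}

```text
t: 39.1
tool_pos: [0.4977, -0.3771, 0.1494]
eef_rot: [2.125, 2.311, -0.001]
contact_force: [-1.0, -0.4, 0.2]
gripper_width: 0.0449
grasp_force: 0.0
```

Request:
{"method": "drive_tool", "body": {
  "moves": [
    [[45,0,0,-25,0,0,0],[45,0,0,-45,0,0,0],[45,0,0,-60,0,0,0],[45,0,0,-68,0,0,0],[45,0,0,-68,0,0,0]]
  ]
}}

```text
t: 39.72
tool_pos: [0.4973, -0.3749, 0.082]
eef_rot: [-2.125, -2.314, 0.0]
contact_force: [-1.1, -0.0, 0.6]
gripper_width: 0.0449
grasp_force: 0.0
```

Request:
{"method": "drive_tool", "body": {
  "moves": [
    [[45,0,0,0,0,0,0],[30,0,0,0,0,0,0],[14,0,0,0,0,0,0],[14,0,0,0,0,0,0],[14,0,0,0,0,0,0]]
  ]
}}

```text
t: 40.35
tool_pos: [0.4976, -0.3751, 0.0833]
eef_rot: [2.124, 2.313, -0.001]
contact_force: [-2.0, -0.2, 6.1]
gripper_width: 0.02
grasp_force: 58.6
```

Request:
{"method": "drive_tool", "body": {
  "moves": [
    [[14,0,0,15,0,0,0],[14,0,0,50,0,0,0],[14,0,0,90,0,0,0],[14,0,0,120,0,0,0],[14,0,0,128,0,0,0]]
  ]
}}

```text
t: 40.98
tool_pos: [0.4984, -0.3753, 0.2124]
eef_rot: [2.122, 2.312, 0.0]
contact_force: [0.7, -0.2, -5.8]
gripper_width: 0.0195
grasp_force: 59.4
```

Request:
{"method": "drive_tool", "body": {
  "moves": [
    [[14,15,20,0,0,0,0],[14,45,62,0,0,0,0],[14,75,104,0,0,0,0],[14,98,135,0,0,0,0],[14,108,148,0,0,0,0]]
  ]
}}

```text
t: 41.6
tool_pos: [0.6053, -0.2241, 0.208]
eef_rot: [-2.119, -2.314, 0.001]
contact_force: [-0.3, -0.3, -4.9]
gripper_width: 0.0201
grasp_force: 59.4
```

```bash
python3 - <<'E'
from h import *
s=observe(); print(s["t"],s["tool_pos"])
for n in("wrist","top"): p,P=blobs(n,.092,.118,200,(.54,.74,-.28,-.1))
save("w5.png",camera("wrist")[0])
E
```

```text
41.6 [ 0.6053337  -0.22405486  0.20800834]
wrist n 42881 px [319. 141.] c 639.3 -184.4 wh [156.6 168.3] a 1.2 z [103.9 105.1 109.5] rgb [176. 179. 183.]
top n 1266 px [283. 177.] c 638.9 -180.4 wh [156.6 157. ] a 1.0 z [101.9 107.  112.7] rgb [190. 195. 199.]
```

View pics/w5.png

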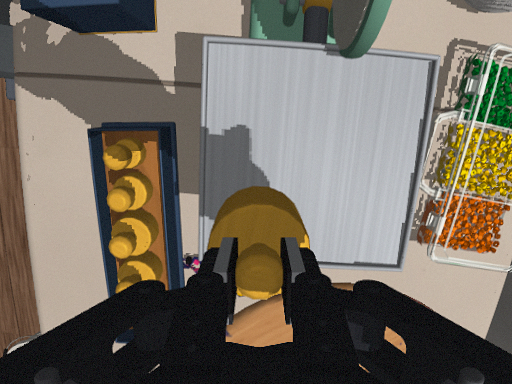

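The 500 g hangs at (258,255) over the near-right part of the pan, and the pan surface is at z 105 mm.

Request:
{"method": "drive_tool", "body": {
  "moves": [
    [[14,0,0,-8,0,0,0],[14,0,0,-20,0,0,0],[14,0,0,-30,0,0,0],[14,0,0,-37,0,0,0],[14,0,0,-41,0,0,0]]
  ]
}}

```text
t: 42.38
tool_pos: [0.605, -0.2267, 0.1686]
eef_rot: [-2.124, -2.313, 0.001]
contact_force: [-2.5, -0.1, 2.6]
gripper_width: 0.0196
grasp_force: 60.0
```

Request:
{"method": "drive_tool", "body": {
  "moves": [
    [[14,0,0,0,0,0,0],[14,0,0,0,0,0,0],[40,0,0,0,0,0,0],[40,0,0,0,0,0,0],[40,0,0,0,0,0,0]]
  ]
}}

```text
t: 43.0
tool_pos: [0.6061, -0.227, 0.1703]
eef_rot: [2.123, 2.313, 0.001]
contact_force: [0.2, -0.4, -0.0]
gripper_width: 0.0399
grasp_force: 0.0
```

Request:
{"method": "drive_tool", "body": {
  "moves": [
    [[40,0,0,10,0,0,0],[40,0,0,35,0,0,0],[40,0,0,60,0,0,0],[40,-10,-10,75,0,0,0],[40,-35,-30,81,0,0,0]]
  ]
}}

```text
t: 43.62
tool_pos: [0.5709, -0.2574, 0.2521]
eef_rot: [2.121, 2.314, 0.001]
contact_force: [0.3, 0.4, 0.1]
gripper_width: 0.0404
grasp_force: 0.0
```

Request:
{"method": "drive_tool", "body": {
  "moves": [
    [[40,-30,-26,0,0,0,0],[40,-60,-52,0,0,0,0],[40,-77,-69,0,0,0,0],[40,-77,-69,0,0,0,0],[40,-77,-69,0,0,0,0]]
  ]
}}

```text
t: 44.25
tool_pos: [0.4934, -0.3256, 0.2504]
eef_rot: [2.125, 2.314, 0.001]
contact_force: [-0.3, 0.9, -0.4]
gripper_width: 0.0404
grasp_force: 0.0
```

```bash
python3 - <<'E'
from h import *
s=observe(); print(s["t"],s["tool_pos"])
blobs("wrist",.043,.095,30,(.45,.54,-.41,-.18)); blobs("top",.125,.19,30,(.54,.74,-.28,-.1));blobs("wrist",.125,.19,30,(.54,.74,-.28,-.1))
blobs("top",.085,.115,200,(.54,.74,-.28,-.1))
E
```

```text
44.25 [ 0.49338051 -0.32563766  0.25044739]
wrist n 489 px [257.  50.] c 482.3 -206.6 wh [20.7 20.6] a 81.7 z [60.  64.6 66.3] rgb [207. 155.  51.]
wrist n 453 px [258.  90.] c 485.7 -242.3 wh [20.8 20.5] a 38.0 z [65.3 68.5 70.2] rgb [203. 151.  50.]
wrist n 1245 px [257. 134.] c 488.8 -282.7 wh [38.6 37.1] a 5.1 z [45.8 47.9 75.8] rgb [220. 165.  54.]
wrist n 1157 px [258. 177.] c 492.9 -326.5 wh [38.9 38.7] a 51.5 z [45.6 47.9 75.7] rgb [207. 154.  52.]
top n 176 px [301. 187.] c 604.5 -226.8 wh [49.9 49.7] a 87.9 z [139.7 147.2 174.7] rgb [228. 184.  80.]
wrist n 4911 px [427.  82.] c 604.0 -228.7 wh [50.1 51.4] a 17.5 z [132.2 144.9 172.7] rgb [211. 159.  51.]
top n 1639 px [288. 178.] c 639.5 -185.1 wh [156.6 166.3] a 1.3 z [102.2 107.  112.3] rgb [193. 198. 202.]
```

Request:
{"method": "drive_tool", "body": {
  "moves": [
    [[40,0,0,-40,0,0,0],[40,0,0,-90,0,0,0],[40,0,0,-135,0,0,0],[40,0,0,-165,0,0,0],[40,0,0,-180,0,0,0]]
  ]
}}

```text
t: 45.08
tool_pos: [0.4928, -0.3243, 0.0682]
eef_rot: [-2.121, -2.313, 0.0]
contact_force: [-0.4, 0.6, 0.7]
gripper_width: 0.0397
grasp_force: 0.0
```

Request:
{"method": "drive_tool", "body": {
  "moves": [
    [[40,0,0,0,0,0,0],[30,0,0,0,0,0,0],[14,0,0,0,0,0,0],[14,0,0,0,0,0,0],[14,0,0,0,0,0,0]]
  ]
}}

```text
t: 45.7
tool_pos: [0.4945, -0.3267, 0.0721]
eef_rot: [2.123, 2.312, 0.0]
contact_force: [-1.3, 1.2, 6.7]
gripper_width: 0.0196
grasp_force: 58.6
```

Request:
{"method": "drive_tool", "body": {
  "moves": [
    [[14,0,0,15,0,0,0],[14,0,0,55,0,0,0],[14,0,0,105,0,0,0],[14,0,0,150,0,0,0],[14,0,0,180,0,0,0]]
  ]
}}

```text
t: 46.32
tool_pos: [0.4938, -0.3259, 0.2534]
eef_rot: [2.123, 2.312, 0.0]
contact_force: [0.0, -0.0, -2.1]
gripper_width: 0.0198
grasp_force: 59.0
```

Request:
{"method": "drive_tool", "body": {
  "moves": [
    [[14,20,11,0,0,0,0],[14,65,36,0,0,0,0],[14,115,63,0,0,0,0],[14,155,85,0,0,0,0],[14,176,97,0,0,0,0]]
  ]
}}

```text
t: 46.95
tool_pos: [0.6712, -0.2256, 0.2475]
eef_rot: [-2.119, -2.314, 0.0]
contact_force: [0.0, 0.4, -1.5]
gripper_width: 0.02
grasp_force: 59.2
```

Request:
{"method": "drive_tool", "body": {
  "moves": [
    [[14,7,4,-5,0,0,0],[14,8,4,-25,0,0,0],[14,8,4,-50,0,0,0],[14,8,4,-70,0,0,0],[14,8,4,-82,0,0,0]]
  ]
}}

```text
t: 47.58
tool_pos: [0.6756, -0.2247, 0.1656]
eef_rot: [-2.123, -2.311, 0.002]
contact_force: [-0.1, 0.2, -1.9]
gripper_width: 0.0192
grasp_force: 59.2
```

Request:
{"method": "drive_tool", "body": {
  "moves": [
    [[14,0,0,-5,0,0,0],[14,0,0,-9,0,0,0],[14,0,0,-11,0,0,0],[14,0,0,-11,0,0,0],[14,0,0,-11,0,0,0]]
  ]
}}

```text
t: 48.2
tool_pos: [0.6778, -0.2248, 0.1579]
eef_rot: [2.124, 2.314, 0.0]
contact_force: [-0.3, 0.3, -1.6]
gripper_width: 0.0197
grasp_force: 59.2
```

Request:
{"method": "drive_tool", "body": {
  "moves": [
    [[14,0,0,-1,0,0,0],[14,0,0,-1,0,0,0],[40,0,0,-1,0,0,0],[40,0,0,-1,0,0,0],[40,0,0,-1,0,0,0]]
  ]
}}

```text
t: 48.82
tool_pos: [0.6775, -0.2247, 0.1564]
eef_rot: [2.124, 2.314, 0.0]
contact_force: [0.2, 0.4, -0.1]
gripper_width: 0.0398
grasp_force: 0.0
```

Request:
{"method": "drive_tool", "body": {
  "moves": [
    [[40,0,0,10,0,0,0],[40,0,0,40,0,0,0],[40,0,0,75,0,0,0],[40,-15,-5,90,0,0,0],[40,-50,-15,94,0,0,0]]
  ]
}}

```text
t: 49.45
tool_pos: [0.6278, -0.2402, 0.2519]
eef_rot: [2.121, 2.313, 0.001]
contact_force: [-0.3, -0.2, 0.1]
gripper_width: 0.0402
grasp_force: 0.0
```

Request:
{"method": "drive_tool", "body": {
  "moves": [
    [[40,-50,-15,0,0,0,0],[40,-95,-30,0,0,0,0],[40,-125,-40,0,0,0,0],[40,-138,-42,0,0,0,0],[40,-138,-42,0,0,0,0]]
  ]
}}

```text
t: 50.08
tool_pos: [0.4887, -0.2816, 0.2503]
eef_rot: [-2.126, -2.313, -0.001]
contact_force: [0.3, -0.5, -0.7]
gripper_width: 0.0402
grasp_force: 0.0
```

Request:
{"method": "drive_tool", "body": {
  "moves": [
    [[40,0,0,0,0,0,0],[40,0,0,0,0,0,0],[40,0,0,0,0,0,0],[40,0,0,0,0,0,0],[40,0,0,0,0,0,0]]
  ]
}}

```text
t: 50.7
tool_pos: [0.4896, -0.2816, 0.2502]
eef_rot: [-2.124, -2.314, -0.0]
contact_force: [-0.7, -0.0, 0.1]
gripper_width: 0.0398
grasp_force: 0.0
```

```bash
python3 - <<'E'
from h import *
s=observe(); print(s["t"],s["tool_pos"])
blobs("wrist",.043,.095,30,(.45,.54,-.41,-.18)); blobs("top",.115,.19,30,(.54,.74,-.28,-.1));p,P=blobs("wrist",.115,.19,30,(.54,.74,-.28,-.1))
blobs("top",.065,.112,200,(.54,.74,-.28,-.1)); blobs("wrist",.065,.112,200,(.54,.74,-.28,-.1)); blobs("top",.165,.24,20,(.56,.72,-.03,.14))
p=camera("scene")[0]; save("s3.png",p[150:220,200:340],5)
E
```

```text
50.7 [ 0.48960918 -0.28162144  0.25023629]
wrist n 452 px [257. 100.] c 481.7 -206.2 wh [20.3 20.6] a 4.8 z [61.3 64.4 66.2] rgb [216. 161.  54.]
wrist n 410 px [258. 139.] c 485.7 -241.9 wh [20.7 20.3] a 6.7 z [64.7 68.3 70.3] rgb [212. 158.  53.]
wrist n 1154 px [258. 177.] c 488.5 -282.3 wh [37.8 38.3] a 5.9 z [45.8 47.8 75.7] rgb [219. 164.  54.]
top n 104 px [299. 168.] c 676.0 -222.4 wh [37.4 38. ] a 30.5 z [125.1 136.3 163.9] rgb [206. 158.  72.]
top n 185 px [301. 187.] c 604.8 -226.0 wh [49.9 50.1] a 0.3 z [130.1 146.8 175.1] rgb [225. 179.  79.]
wrist n 182 px [498.   3.] c 651.0 -120.7 wh [ 5.4 10.8] a 61.6 z [116.8 126.6 135.9] rgb [46. 64. 55.]
wrist n 4730 px [420. 143.] c 603.9 -227.9 wh [52.  49.8] a 83.9 z [124.  144.8 172.6] rgb [199. 150.  52.]
wrist n 1858 px [493. 148.] c 669.2 -226.1 wh [26.8 39.3] a 12.5 z [117.6 132.3 146.2] rgb [123.  92.  30.]
top n 1431 px [287. 179.] c 639.6 -185.2 wh [156.7 164.4] a 1.5 z [101.7 106.9 111.1] rgb [192. 197. 201.]
wrist n 22652 px [433.  85.] c 635.5 -192.5 wh [150.8 155. ] a 2.5 z [103.8 105.1 109.4] rgb [185. 188. 193.]
top n 174 px [227. 170.] c 665.6 31.7 wh [48.7 48.9] a 88.0 z [171.7 176.3 180.9] rgb [238. 239. 243.]
top n 140 px [209. 171.] c 661.6 93.5 wh [41.5 43. ] a 12.2 z [169.4 205.3 226.5] rgb [124. 112.  98.]
top n 173 px [209. 190.] c 597.4 94.3 wh [48.2 48.7] a 0.5 z [171.1 176.6 182. ] rgb [235. 237. 241.]
top n 126 px [228. 189.] c 599.1 29.4 wh [40.4 42.6] a 1.3 z [172.4 206.4 228.8] rgb [124. 114. 100.]
```

View pics/s3.png

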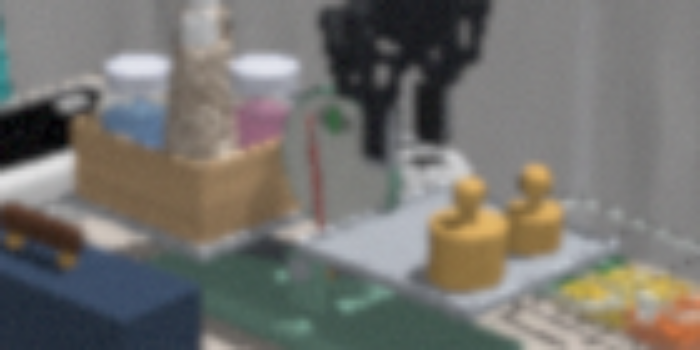

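The scene view shows the 500 at (467,240) and the 200 at (537,215) on the pan. The pointer still leans to the stop and the pan is at 105 mm, so the goods weigh more than 817 g. Adding the second 200.

Request:
{"method": "drive_tool", "body": {
  "moves": [
    [[40,0,0,-40,0,0,0],[40,0,0,-90,0,0,0],[40,0,0,-135,0,0,0],[40,0,0,-165,0,0,0],[40,0,0,-180,0,0,0]]
  ]
}}

```text
t: 51.68
tool_pos: [0.4883, -0.2809, 0.0684]
eef_rot: [-2.123, -2.312, 0.001]
contact_force: [0.1, -0.4, 0.4]
gripper_width: 0.0401
grasp_force: 0.0
```

Request:
{"method": "drive_tool", "body": {
  "moves": [
    [[40,0,0,0,0,0,0],[30,0,0,0,0,0,0],[14,0,0,0,0,0,0],[14,0,0,0,0,0,0],[14,0,0,0,0,0,0]]
  ]
}}

```text
t: 52.3
tool_pos: [0.4905, -0.2826, 0.072]
eef_rot: [2.123, 2.312, 0.0]
contact_force: [-0.7, -0.1, 6.3]
gripper_width: 0.0202
grasp_force: 58.6
```

Request:
{"method": "drive_tool", "body": {
  "moves": [
    [[14,0,0,15,0,0,0],[14,0,0,55,0,0,0],[14,0,0,105,0,0,0],[14,0,0,150,0,0,0],[14,0,0,180,0,0,0]]
  ]
}}

```text
t: 52.92
tool_pos: [0.4899, -0.2819, 0.2535]
eef_rot: [2.123, 2.312, 0.001]
contact_force: [-0.2, -1.2, -2.5]
gripper_width: 0.0194
grasp_force: 59.0
```

Request:
{"method": "drive_tool", "body": {
  "moves": [
    [[14,16,18,0,0,0,0],[14,48,54,0,0,0,0],[14,80,90,0,0,0,0],[14,105,117,0,0,0,0],[14,114,127,0,0,0,0]]
  ]
}}

```text
t: 53.55
tool_pos: [0.6042, -0.1529, 0.2503]
eef_rot: [-2.122, -2.316, -0.0]
contact_force: [-1.0, -0.6, -1.1]
gripper_width: 0.0199
grasp_force: 59.1
```

Request:
{"method": "drive_tool", "body": {
  "moves": [
    [[14,0,0,-10,0,0,0],[14,0,0,-30,0,0,0],[14,0,0,-55,0,0,0],[14,0,0,-75,0,0,0],[14,0,0,-85,0,0,0]]
  ]
}}

```text
t: 54.18
tool_pos: [0.6012, -0.1554, 0.1633]
eef_rot: [-2.124, -2.31, 0.003]
contact_force: [-1.0, -0.3, -1.8]
gripper_width: 0.02
grasp_force: 59.1
```

Request:
{"method": "drive_tool", "body": {
  "moves": [
    [[14,0,0,-5,0,0,0],[14,0,0,-9,0,0,0],[14,0,0,-10,0,0,0],[14,0,0,-10,0,0,0],[14,0,0,-10,0,0,0]]
  ]
}}

```text
t: 54.8
tool_pos: [0.6038, -0.1548, 0.1559]
eef_rot: [2.124, 2.314, 0.0]
contact_force: [-0.2, -0.1, -0.9]
gripper_width: 0.0201
grasp_force: 59.3
```

Request:
{"method": "drive_tool", "body": {
  "moves": [
    [[14,0,0,-3,0,0,0],[14,0,0,-6,0,0,0],[14,0,0,-9,0,0,0],[40,0,0,-10,0,0,0],[40,0,0,-10,0,0,0]]
  ]
}}

```text
t: 55.42
tool_pos: [0.6034, -0.1546, 0.1452]
eef_rot: [-2.124, -2.314, -0.0]
contact_force: [0.4, 0.3, 0.3]
gripper_width: 0.0399
grasp_force: 0.0
```

Request:
{"method": "drive_tool", "body": {
  "moves": [
    [[40,0,0,0,0,0,0],[40,0,0,15,0,0,0],[40,0,0,55,0,0,0],[40,-5,-5,95,0,0,0],[40,-25,-20,105,0,0,0]]
  ]
}}

```text
t: 56.05
tool_pos: [0.5808, -0.1756, 0.2551]
eef_rot: [2.117, 2.31, 0.004]
contact_force: [-0.2, -0.4, 0.6]
gripper_width: 0.0401
grasp_force: 0.0
```

Request:
{"method": "drive_tool", "body": {
  "moves": [
    [[40,-40,-30,0,0,0,0],[40,-70,-50,0,0,0,0],[40,-90,-64,0,0,0,0],[40,-92,-66,0,0,0,0],[40,-92,-66,0,0,0,0]]
  ]
}}

```text
t: 56.68
tool_pos: [0.4861, -0.2407, 0.2502]
eef_rot: [-2.125, -2.313, -0.0]
contact_force: [-0.1, 0.2, 0.5]
gripper_width: 0.0401
grasp_force: 0.0
```

Request:
{"method": "drive_tool", "body": {
  "moves": [
    [[40,0,0,0,0,0,0],[40,0,0,0,0,0,0],[40,0,0,0,0,0,0],[40,0,0,0,0,0,0],[40,0,0,0,0,0,0]]
  ]
}}

```text
t: 57.3
tool_pos: [0.4866, -0.2406, 0.2503]
eef_rot: [-2.124, -2.314, 0.0]
contact_force: [-0.1, -0.1, 0.9]
gripper_width: 0.0401
grasp_force: 0.0
```

Request:
{"method": "drive_tool", "body": {
  "moves": [
    [[40,0,0,0,0,0,0],[40,0,0,0,0,0,0],[40,0,0,0,0,0,0],[40,0,0,0,0,0,0],[40,0,0,0,0,0,0]]
  ]
}}

```text
t: 57.92
tool_pos: [0.4864, -0.2407, 0.2503]
eef_rot: [2.125, 2.314, -0.0]
contact_force: [0.9, 0.4, 0.2]
gripper_width: 0.0401
grasp_force: 0.0
```

```bash
python3 - <<'E'
from h import *
s=observe(); print(s["t"],s["tool_pos"])
blobs("top",.065,.112,200,(.54,.74,-.28,-.1)); blobs("wrist",.065,.112,200,(.54,.74,-.28,-.1)); blobs("top",.165,.25,20,(.56,.72,-.03,.14)); blobs("top",.115,.19,20,(.54,.74,-.28,-.1))
p=camera("scene")[0]; save("s4.png",p[150:220,200:340],5)
E
```

```text
57.925 [ 0.48643677 -0.24069793  0.25032574]
top n 1526 px [287. 178.] c 639.5 -184.7 wh [156.6 169.2] a 1.5 z [ 77.9  83.6 107.2] rgb [192. 197. 200.]
wrist n 23642 px [428. 135.] c 639.7 -185.2 wh [157.8 170. ] a 1.6 z [ 79.9  81.4 108.7] rgb [189. 191. 195.]
top n 232 px [227. 170.] c 663.1 30.9 wh [53.1 57.1] a 41.0 z [172.6 199.  204.9] rgb [236. 238. 242.]
top n 174 px [208. 171.] c 660.7 94.9 wh [44.1 49. ] a 1.3 z [170.4 220.9 247.4] rgb [111. 100.  86.]
top n 236 px [209. 190.] c 597.7 94.1 wh [54.5 56.7] a 83.6 z [171.8 199.1 204.7] rgb [234. 235. 240.]
top n 152 px [228. 189.] c 598.7 28.2 wh [45.1 48.6] a 45.1 z [172.3 224.4 247.5] rgb [114. 105.  90.]
top n 31 px [299. 167.] c 674.9 -224.3 wh [18.7 18.8] a 86.8 z [131.9 138.1 141. ] rgb [214. 163.  69.]
top n 160 px [300. 187.] c 605.1 -226.9 wh [50.7 47.2] a 87.6 z [117.5 122.7 151. ] rgb [234. 186.  80.]
top n 31 px [280. 189.] c 600.1 -152.8 wh [21.  18.6] a 22.5 z [116.3 137.2 142.6] rgb [204. 163.  70.]
```

View pics/s4.png

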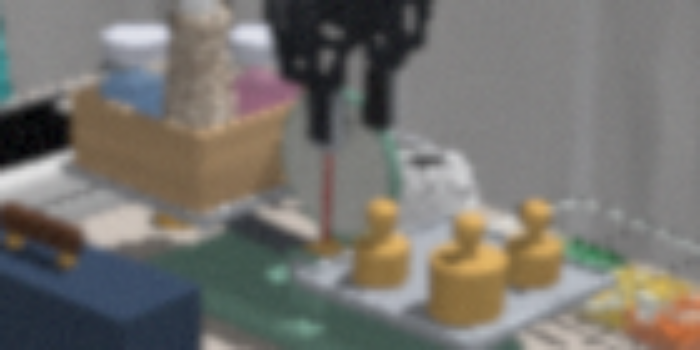

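The scene view shows the pointer close to upright at (327,195). The right pan has dropped to about 81.5 mm, 6 mm below level, which is near the edge of the band. I'll measure the tilt properly.

```bash
cat > tilt.py <<'E'
from h import *
def reg(n,x0,x1,y0,y1,lo,hi):
    s=observe(); p,d=camera(n); P=pts(n,d,s)
    m=(P[...,0]>x0)&(P[...,0]<x1)&(P[...,1]>y0)&(P[...,1]<y1)&(P[...,2]>lo)&(P[...,2]<hi)
    return np.median(P[m][:,2])*1000 if m.sum()>20 else None
print(observe()["t"])
for n in("top","top","wrist"):
    print(n,"panR",reg(n,.64,.70,-.19,-.13,.06,.112),"crate-jar tops",reg(n,.65,.68,.015,.045,.165,.215),reg(n,.585,.61,.08,.108,.165,.215),"table",reg(n,.40,.52,-.17,-.14,-.02,.02),"balance stand",reg(n,.60,.62,-.08,-.05,.0,.06))
E
python3 tilt.py; python3 - <<'E'
import numpy as np
z=np.load("/tmp/top.npz"); from h import *
P=pts("top",z["d"]); m=(abs(P[...,0]-.66)<.03)&(abs(P[...,1]+.17)<.03); print("initial level pan top cam",np.median(P[m][:,2]))
E
```

```text
58.175
top panR 82.97225439236743 crate-jar tops 200.67873858316142 200.67439475649974 table 1.388869828245598 balance stand 30.82552206791589
top panR 82.63297497124577 crate-jar tops 200.84028334868563 201.04990967676818 table 0.8743285192183148 balance stand 28.85768257962895
wrist panR 80.9494945556078 crate-jar tops None None table -0.6007313207113119 balance stand 28.35320448451295
initial level pan top cam 0.08922221276806641
```

The tilt is about -0.052 rad (−44 g), so the order weighs about 856 g. That calls for 850 g: I'll return this 200 to its place in the tin and use 100 + 50 instead.

Request:
{"method": "drive_tool", "body": {
  "moves": [
    [[40,20,15,0,0,0,0],[40,60,44,0,0,0,0],[40,98,72,0,0,0,0],[40,117,86,-10,0,0,0],[40,117,86,-50,0,0,0]]
  ]
}}

```text
t: 59.55
tool_pos: [0.6068, -0.1545, 0.202]
eef_rot: [2.118, 2.312, 0.004]
contact_force: [-0.2, 0.4, -0.5]
gripper_width: 0.0399
grasp_force: 0.0
```

Request:
{"method": "drive_tool", "body": {
  "moves": [
    [[40,0,0,-30,0,0,0],[40,0,0,-50,0,0,0],[40,0,0,-63,0,0,0],[40,0,0,-66,0,0,0],[40,0,0,-66,0,0,0]]
  ]
}}

```text
t: 60.18
tool_pos: [0.6037, -0.155, 0.1348]
eef_rot: [2.124, 2.313, 0.0]
contact_force: [0.2, 0.1, -0.6]
gripper_width: 0.0402
grasp_force: 0.0
```

Request:
{"method": "drive_tool", "body": {
  "moves": [
    [[32,0,0,0,0,0,0],[25,0,0,0,0,0,0],[14,0,0,0,0,0,0],[14,0,0,0,0,0,0],[14,0,0,0,0,0,0]]
  ]
}}

```text
t: 60.8
tool_pos: [0.6035, -0.1548, 0.1344]
eef_rot: [2.125, 2.314, 0.0]
contact_force: [-0.3, -0.6, -0.2]
gripper_width: 0.0196
grasp_force: 58.6
```

Request:
{"method": "drive_tool", "body": {
  "moves": [
    [[14,0,0,10,0,0,0],[14,0,0,35,0,0,0],[14,0,0,70,0,0,0],[14,0,0,100,0,0,0],[14,0,0,116,0,0,0]]
  ]
}}

```text
t: 61.42
tool_pos: [0.6043, -0.1549, 0.2527]
eef_rot: [2.123, 2.312, 0.002]
contact_force: [0.4, -0.1, -1.6]
gripper_width: 0.0197
grasp_force: 58.9
```

Request:
{"method": "drive_tool", "body": {
  "moves": [
    [[14,-16,-18,0,0,0,0],[14,-48,-54,0,0,0,0],[14,-80,-90,0,0,0,0],[14,-105,-117,0,0,0,0],[14,-114,-127,0,0,0,0]]
  ]
}}

```text
t: 62.05
tool_pos: [0.4865, -0.2828, 0.2487]
eef_rot: [-2.126, -2.308, 0.001]
contact_force: [0.4, -0.2, -2.0]
gripper_width: 0.0197
grasp_force: 59.0
```

Request:
{"method": "drive_tool", "body": {
  "moves": [
    [[14,0,0,-25,0,0,0],[14,0,0,-70,0,0,0],[14,0,0,-115,0,0,0],[14,0,0,-145,0,0,0],[14,0,0,-155,0,0,0]]
  ]
}}

```text
t: 62.68
tool_pos: [0.4872, -0.28, 0.0923]
eef_rot: [-2.12, -2.31, 0.001]
contact_force: [-0.3, 1.1, -2.7]
gripper_width: 0.0199
grasp_force: 59.1
```

```bash
python3 - <<'E'
from h import *
s=observe(); print(s["t"],s["tool_pos"],s["contact_force"])
blobs("wrist",.043,.14,30,(.45,.54,-.41,-.18)); blobs("top",.115,.19,20,(.54,.74,-.28,-.1))
save("w6.png",camera("wrist")[0])
E
```

```text
62.675 [ 0.48722554 -0.27997644  0.09225904] [-0.27513644  1.1206377  -2.6961978 ]
wrist n 1781 px [261.  94.] c 481.9 -206.3 wh [21.3 21.1] a 18.0 z [61.4 64.6 66.2] rgb [228. 175.  59.]
wrist n 1667 px [262. 172.] c 485.7 -241.6 wh [21.1 21. ] a 68.0 z [64.3 68.5 70.1] rgb [212. 159.  53.]
wrist n 18114 px [271. 289.] c 493.2 -275.5 wh [88.6 33.3] a 4.5 z [ 64.3 122.  137.6] rgb [27. 27. 28.]
top n 105 px [299. 168.] c 675.7 -222.8 wh [37.6 37.6] a 25.0 z [124.2 135.2 163.2] rgb [203. 158.  72.]
top n 182 px [301. 187.] c 604.7 -226.1 wh [50.7 50. ] a 87.9 z [128.4 147.  174.9] rgb [226. 180.  79.]
top n 20 px [315. 203.] c 544.9 -271.1 wh [17.6  9.6] a 88.4 z [153.3 173.1 177.7] rgb [60. 63. 66.]
```

View pics/w6.png

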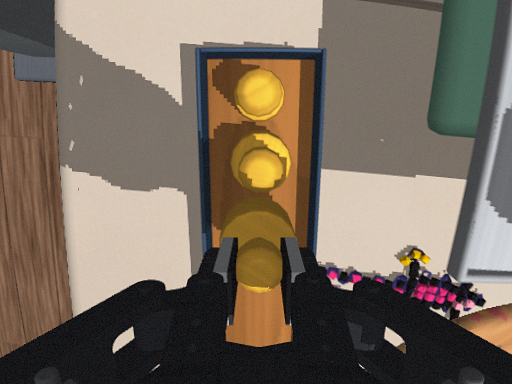

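The wrist view shows the 200 hanging over its empty place in the tin at (258,245), clear of the 100 at (261,165). Lowering it stepwise.

Request:
{"method": "drive_tool", "body": {
  "moves": [
    [[14,0,0,-4,0,0,0],[14,0,0,-7,0,0,0],[14,0,0,-10,0,0,0],[14,0,0,-12,0,0,0],[14,0,0,-13,0,0,0]]
  ]
}}

```text
t: 63.45
tool_pos: [0.4894, -0.2816, 0.0822]
eef_rot: [-2.124, -2.314, 0.0]
contact_force: [1.1, 0.3, -2.3]
gripper_width: 0.0195
grasp_force: 59.1
```

Request:
{"method": "drive_tool", "body": {
  "moves": [
    [[14,0,0,-2,0,0,0],[14,0,0,-4,0,0,0],[14,0,0,-5,0,0,0],[14,0,0,-6,0,0,0],[14,0,0,-6,0,0,0]]
  ]
}}

```text
t: 64.08
tool_pos: [0.4894, -0.2816, 0.0762]
eef_rot: [-2.125, -2.314, -0.0]
contact_force: [-0.4, -0.2, -1.6]
gripper_width: 0.0199
grasp_force: 59.1
```

Request:
{"method": "drive_tool", "body": {
  "moves": [
    [[14,0,0,-1,0,0,0],[14,0,0,-2,0,0,0],[14,0,0,-3,0,0,0],[14,0,0,-3,0,0,0],[14,0,0,-3,0,0,0]]
  ]
}}

```text
t: 64.7
tool_pos: [0.4896, -0.2819, 0.0745]
eef_rot: [2.124, 2.314, -0.001]
contact_force: [-2.4, 1.6, 6.0]
gripper_width: 0.0197
grasp_force: 59.9
```

Request:
{"method": "drive_tool", "body": {
  "moves": [
    [[35,0,0,0,0,0,0],[35,0,0,0,0,0,0],[35,0,0,2,0,0,0],[35,0,0,15,0,0,0],[38,0,0,40,0,0,0]]
  ]
}}

```text
t: 65.32
tool_pos: [0.4888, -0.2812, 0.1134]
eef_rot: [-2.123, -2.313, 0.0]
contact_force: [-0.2, -0.1, 0.1]
gripper_width: 0.0377
grasp_force: 0.0
```

Request:
{"method": "drive_tool", "body": {
  "moves": [
    [[38,-1,10,20,0,0,0],[38,-2,30,40,0,0,0],[38,-3,40,40,0,0,0],[38,-3,40,40,0,0,0],[38,-3,40,40,0,0,0]]
  ]
}}

```text
t: 65.95
tool_pos: [0.4859, -0.2413, 0.1524]
eef_rot: [-2.123, -2.313, 0.001]
contact_force: [-0.2, 0.2, -0.8]
gripper_width: 0.0379
grasp_force: 0.0
```

```bash
python3 - <<'E'
from h import *
s=observe(); print(s["t"],s["tool_pos"],s["contact_force"])
blobs("wrist",.041,.09,60,(.45,.54,-.41,-.18)); blobs("top",.041,.09,5,(.45,.54,-.32,-.19))
E
```

```text
65.95 [ 0.48592198 -0.24129752  0.1523865 ] [-0.15462569  0.21992711 -0.81477971]
wrist n 166 px [253. 124.] c 477.7 -184.3 wh [46.4  2.1] a 4.8 z [41.1 41.6 42.5] rgb [61. 83. 96.]
wrist n 138 px [303. 161.] c 515.0 -208.9 wh [ 2.5 46.5] a 4.5 z [41.1 41.7 42.7] rgb [ 59.  80. 104.]
wrist n 832 px [257. 158.] c 481.8 -205.5 wh [20.6 20.7] a 47.9 z [61.  64.4 66.2] rgb [136. 102.  37.]
wrist n 135 px [215. 204.] c 453.4 -246.0 wh [ 2.4 51.3] a 4.5 z [41.1 41.6 42.5] rgb [ 68.  82. 103.]
wrist n 3459 px [258. 236.] c 486.9 -260.8 wh [39.5 70.1] a 4.4 z [41.5 48.9 75.4] rgb [203. 151.  52.]
wrist n 188 px [297. 295.] c 523.7 -315.9 wh [ 2.4 90.1] a 4.8 z [41.1 41.6 42.6] rgb [ 56.  78. 105.]
top n 6 px [294. 213.] c 515.5 -212.9 wh [19.6  0.2] a 89.0 z [42.2 46.6 50.5] rgb [80. 77. 91.]
top n 7 px [299. 219.] c 492.9 -229.0 wh [ 4.8 16.2] a 75.9 z [41.8 44.9 48. ] rgb [207. 159.  70.]
top n 31 px [293. 222.] c 481.9 -204.8 wh [19.6 20.6] a 22.8 z [43.8 64.1 71.9] rgb [125.  96.  42.]
```

Request:
{"method": "drive_tool", "body": {
  "moves": [
    [[38,0,0,-25,0,0,0],[38,0,0,-50,0,0,0],[38,0,0,-72,0,0,0],[38,0,0,-85,0,0,0],[38,0,0,-88,0,0,0]]
  ]
}}

```text
t: 66.68
tool_pos: [0.4858, -0.2415, 0.0642]
eef_rot: [-2.124, -2.312, 0.001]
contact_force: [-0.4, -0.5, 0.7]
gripper_width: 0.0384
grasp_force: 0.0
```

Request:
{"method": "drive_tool", "body": {
  "moves": [
    [[38,0,0,0,0,0,0],[28,0,0,0,0,0,0],[14,0,0,0,0,0,0],[14,0,0,0,0,0,0],[14,0,0,0,0,0,0]]
  ]
}}

```text
t: 67.3
tool_pos: [0.4871, -0.2422, 0.0663]
eef_rot: [2.123, 2.313, 0.0]
contact_force: [-1.4, -0.1, 5.6]
gripper_width: 0.0199
grasp_force: 58.7
```

Request:
{"method": "drive_tool", "body": {
  "moves": [
    [[14,0,0,15,0,0,0],[14,0,0,55,0,0,0],[14,0,0,105,0,0,0],[14,0,0,150,0,0,0],[14,0,0,175,0,0,0]]
  ]
}}

```text
t: 67.92
tool_pos: [0.4873, -0.2421, 0.2438]
eef_rot: [2.122, 2.311, 0.001]
contact_force: [0.6, -0.1, -0.6]
gripper_width: 0.0199
grasp_force: 58.9
```

Request:
{"method": "drive_tool", "body": {
  "moves": [
    [[14,16,12,0,0,0,0],[14,50,37,0,0,0,0],[14,88,65,0,0,0,0],[14,110,82,0,0,0,0],[14,117,87,0,0,0,0]]
  ]
}}

```text
t: 68.55
tool_pos: [0.6041, -0.1524, 0.2382]
eef_rot: [-2.12, -2.315, 0.001]
contact_force: [-0.0, 0.5, -1.7]
gripper_width: 0.0197
grasp_force: 58.9
```

Request:
{"method": "drive_tool", "body": {
  "moves": [
    [[14,0,0,-10,0,0,0],[14,0,0,-30,0,0,0],[14,0,0,-55,0,0,0],[14,0,0,-72,0,0,0],[14,0,0,-80,0,0,0]]
  ]
}}

```text
t: 69.18
tool_pos: [0.602, -0.1547, 0.1585]
eef_rot: [-2.124, -2.311, 0.002]
contact_force: [-0.6, 0.7, -0.9]
gripper_width: 0.0199
grasp_force: 58.9
```

Request:
{"method": "drive_tool", "body": {
  "moves": [
    [[14,0,0,-5,0,0,0],[14,0,0,-8,0,0,0],[14,0,0,-8,0,0,0],[14,0,0,-8,0,0,0],[14,0,0,-8,0,0,0]]
  ]
}}

```text
t: 69.8
tool_pos: [0.6038, -0.1548, 0.1528]
eef_rot: [2.124, 2.314, 0.0]
contact_force: [0.1, 0.3, -0.4]
gripper_width: 0.0194
grasp_force: 58.9
```

Request:
{"method": "drive_tool", "body": {
  "moves": [
    [[14,0,0,-2,0,0,0],[14,0,0,-4,0,0,0],[14,0,0,-6,0,0,0],[38,0,0,-6,0,0,0],[38,0,0,-6,0,0,0]]
  ]
}}

```text
t: 70.42
tool_pos: [0.6034, -0.1546, 0.1462]
eef_rot: [-2.124, -2.314, -0.0]
contact_force: [0.6, -0.1, -0.2]
gripper_width: 0.038
grasp_force: 0.0
```

Request:
{"method": "drive_tool", "body": {
  "moves": [
    [[38,0,0,0,0,0,0],[38,0,0,15,0,0,0],[38,0,0,55,0,0,0],[38,-10,-4,80,0,0,0],[38,-35,-15,84,0,0,0]]
  ]
}}

```text
t: 71.05
tool_pos: [0.5708, -0.1704, 0.2346]
eef_rot: [2.118, 2.311, 0.004]
contact_force: [-0.1, 0.0, -0.1]
gripper_width: 0.0381
grasp_force: 0.0
```

Request:
{"method": "drive_tool", "body": {
  "moves": [
    [[38,-30,-13,0,0,0,0],[38,-65,-27,0,0,0,0],[38,-84,-36,-15,0,0,0],[38,-86,-36,-40,0,0,0],[38,-86,-36,-60,0,0,0]]
  ]
}}

```text
t: 71.68
tool_pos: [0.4824, -0.2061, 0.171]
eef_rot: [2.124, 2.312, 0.001]
contact_force: [0.7, -0.4, -0.4]
gripper_width: 0.0381
grasp_force: 0.0
```

Request:
{"method": "drive_tool", "body": {
  "moves": [
    [[38,0,0,-10,0,0,0],[38,0,0,-10,0,0,0],[38,0,0,-10,0,0,0],[38,0,0,-10,0,0,0],[38,0,0,-10,0,0,0]]
  ]
}}

```text
t: 72.3
tool_pos: [0.4829, -0.2058, 0.1609]
eef_rot: [2.124, 2.314, 0.0]
contact_force: [0.0, -0.5, -0.4]
gripper_width: 0.0383
grasp_force: 0.0
```

```bash
python3 - <<'E'
from h import *
s=observe(); print(s["t"],s["tool_pos"],s["contact_force"])
blobs("wrist",.045,.09,60,(.45,.54,-.41,-.18)); blobs("top",.112,.19,10,(.54,.74,-.28,-.1))
E
python3 tilt.py
```

```text
72.3 [ 0.48285173 -0.20584031  0.16089723] [ 0.03553467 -0.46576917 -0.44403974]
wrist n 757 px [257. 205.] c 481.8 -205.4 wh [20.6 20.9] a 48.4 z [56.1 64.3 66.1] rgb [219. 163.  55.]
wrist n 1817 px [257. 292.] c 488.5 -278.5 wh [38.8 33.5] a 3.3 z [46.2 48.1 75.6] rgb [194. 144.  50.]
top n 100 px [299. 168.] c 675.4 -223.0 wh [38.4 36. ] a 88.7 z [119.4 126.7 154.5] rgb [196. 154.  70.]
top n 20 px [268. 175.] c 650.3 -109.3 wh [ 8.2 18.5] a 8.5 z [131.3 155.2 170.4] rgb [80. 99. 90.]
top n 173 px [301. 187.] c 605.1 -226.5 wh [50.2 48.9] a 35.1 z [130.4 137.6 164.6] rgb [226. 179.  80.]
top n 67 px [279. 189.] c 603.1 -152.9 wh [30.7 30.9] a 39.4 z [115.6 122.5 149.6] rgb [193. 150.  66.]
72.4
top panR 97.47754231384786 crate-jar tops 185.7875068816608 185.66795922489086 table 1.3323931938498124 balance stand 29.41405220484361
top panR 97.63007039555893 crate-jar tops 185.9938123504211 187.09337947296746 table 0.7771077510043689 balance stand 31.100946482784497
wrist panR 95.62179621417651 crate-jar tops None None table -0.5132010277069665 balance stand 30.77157269638192
```

Request:
{"method": "drive_tool", "body": {
  "moves": [
    [[38,0,0,-25,0,0,0],[38,0,0,-55,0,0,0],[38,0,0,-82,0,0,0],[38,0,0,-96,0,0,0],[38,0,0,-99,0,0,0]]
  ]
}}

```text
t: 73.78
tool_pos: [0.4819, -0.2054, 0.0606]
eef_rot: [-2.124, -2.313, 0.001]
contact_force: [0.2, -0.4, 0.6]
gripper_width: 0.0378
grasp_force: 0.0
```

Request:
{"method": "drive_tool", "body": {
  "moves": [
    [[38,0,0,0,0,0,0],[28,0,0,0,0,0,0],[14,0,0,0,0,0,0],[14,0,0,0,0,0,0],[14,0,0,0,0,0,0]]
  ]
}}

```text
t: 74.4
tool_pos: [0.4833, -0.2062, 0.0624]
eef_rot: [2.123, 2.313, 0.001]
contact_force: [-1.2, 0.3, 6.1]
gripper_width: 0.0201
grasp_force: 58.7
```

Request:
{"method": "drive_tool", "body": {
  "moves": [
    [[14,0,0,15,0,0,0],[14,0,0,55,0,0,0],[14,0,0,105,0,0,0],[14,0,0,150,0,0,0],[14,0,0,179,0,0,0]]
  ]
}}

```text
t: 75.03
tool_pos: [0.4831, -0.206, 0.2436]
eef_rot: [2.122, 2.312, 0.001]
contact_force: [0.3, 0.3, -0.1]
gripper_width: 0.0197
grasp_force: 58.8
```

Request:
{"method": "drive_tool", "body": {
  "moves": [
    [[14,22,6,0,0,0,0],[14,70,19,0,0,0,0],[14,125,34,0,0,0,0],[14,168,46,0,0,0,0],[14,188,51,0,0,0,0]]
  ]
}}

```text
t: 75.65
tool_pos: [0.6727, -0.1527, 0.2376]
eef_rot: [-2.121, -2.315, 0.001]
contact_force: [-0.7, -0.3, -0.1]
gripper_width: 0.0203
grasp_force: 58.9
```

Request:
{"method": "drive_tool", "body": {
  "moves": [
    [[14,6,2,-10,0,0,0],[14,6,2,-35,0,0,0],[14,6,2,-65,0,0,0],[14,6,2,-85,0,0,0],[14,6,2,-95,0,0,0]]
  ]
}}

```text
t: 76.28
tool_pos: [0.6749, -0.1523, 0.1429]
eef_rot: [-2.123, -2.311, 0.002]
contact_force: [-0.3, -0.4, -0.9]
gripper_width: 0.02
grasp_force: 58.9
```

Request:
{"method": "drive_tool", "body": {
  "moves": [
    [[14,0,0,-2,0,0,0],[14,0,0,-4,0,0,0],[14,0,0,-6,0,0,0],[14,0,0,-6,0,0,0],[14,0,0,-6,0,0,0]]
  ]
}}

```text
t: 76.9
tool_pos: [0.6767, -0.1527, 0.1397]
eef_rot: [2.124, 2.314, 0.0]
contact_force: [-0.1, 0.8, -0.9]
gripper_width: 0.0199
grasp_force: 58.9
```

Request:
{"method": "drive_tool", "body": {
  "moves": [
    [[14,0,0,-2,0,0,0],[14,0,0,-4,0,0,0],[14,0,0,-6,0,0,0],[38,0,0,-6,0,0,0],[38,0,0,-6,0,0,0]]
  ]
}}

```text
t: 77.53
tool_pos: [0.6764, -0.1527, 0.1333]
eef_rot: [-2.124, -2.314, 0.0]
contact_force: [0.2, -0.2, -0.2]
gripper_width: 0.0382
grasp_force: 0.0
```

Request:
{"method": "drive_tool", "body": {
  "moves": [
    [[38,0,0,0,0,0,0],[38,0,0,15,0,0,0],[38,0,0,65,0,0,0],[38,-10,-4,110,0,0,0],[38,-35,-15,150,0,0,0]]
  ]
}}

```text
t: 78.15
tool_pos: [0.6423, -0.1677, 0.2866]
eef_rot: [2.121, 2.313, 0.002]
contact_force: [-0.0, -1.2, 0.1]
gripper_width: 0.0378
grasp_force: 0.0
```

Request:
{"method": "drive_tool", "body": {
  "moves": [
    [[38,-40,-13,0,0,0,0],[38,-90,-27,0,0,0,0],[38,-140,-36,0,0,0,0],[38,-170,-46,0,0,0,0],[38,-180,-50,0,0,0,0]]
  ]
}}

```text
t: 78.78
tool_pos: [0.4603, -0.2181, 0.2848]
eef_rot: [2.125, 2.311, 0.001]
contact_force: [1.0, 0.7, -0.3]
gripper_width: 0.038
grasp_force: 0.0
```

Request:
{"method": "drive_tool", "body": {
  "moves": [
    [[38,0,0,0,0,0,0],[38,0,0,0,0,0,0],[38,0,0,0,0,0,0],[38,0,0,0,0,0,0],[38,0,0,0,0,0,0]]
  ]
}}

```text
t: 79.4
tool_pos: [0.4617, -0.2175, 0.2831]
eef_rot: [-2.124, -2.314, 0.0]
contact_force: [-0.2, -0.2, 0.4]
gripper_width: 0.0379
grasp_force: 0.0
```

Request:
{"method": "drive_tool", "body": {
  "moves": [
    [[38,0,0,0,0,0,0],[38,0,0,0,0,0,0],[38,0,0,0,0,0,0],[38,0,0,0,0,0,0],[38,0,0,0,0,0,0]]
  ]
}}

```text
t: 80.03
tool_pos: [0.4615, -0.2177, 0.2833]
eef_rot: [2.125, 2.314, 0.0]
contact_force: [0.7, -0.1, -0.5]
gripper_width: 0.038
grasp_force: 0.0
```

```bash
python3 tilt.py; python3 - <<'E'
from h import *
s=observe(); print(s["t"],s["tool_pos"],s["contact_force"])
blobs("wrist",.045,.09,60,(.45,.54,-.41,-.18)); blobs("top",.105,.19,10,(.54,.74,-.28,-.11)); blobs("top",.17,.25,20,(.56,.72,-.03,.14)); blobs("top",.08,.112,60,(.39,.52,-.13,.2))
a=camera("scene")[0][145:225,180:340]; b=camera("top")[0][130:260,180:360]
save("f.png",np.vstack([cv2.resize(a,(640,320)),cv2.resize(b,(640,280*130//80*0+280))]),.99)
E
```

```text
80.025
top panR 90.54824880749979 crate-jar tops 193.36749734904612 193.63507117162183 table 1.1829696771568088 balance stand 30.114381256166944
top panR 90.30157155441465 crate-jar tops 194.09819323285427 193.3275426363239 table 1.3645426316442055 balance stand 29.536096067111274
wrist panR 88.54895558796694 crate-jar tops None None table -0.5121090279671392 balance stand 28.632609322660542
80.775 [ 0.46146012 -0.2176691   0.28331539] [-0.26507637 -0.43055821  0.20533963]
wrist n 844 px [277. 227.] c 488.2 -280.0 wh [37.5 36.3] a 6.4 z [46.1 48.  75.7] rgb [213. 158.  54.]
top n 99 px [299. 168.] c 676.4 -224.1 wh [37.4 37.8] a 24.3 z [112.  119.1 145.7] rgb [204. 158.  71.]
top n 41 px [278. 169.] c 673.2 -149.9 wh [23.9 20.2] a 71.0 z [106.5 132.3 139.8] rgb [177. 140.  63.]
top n 10 px [269. 174.] c 651.0 -114.3 wh [8.  8.3] a 13.1 z [135.2 152.1 165.2] rgb [ 82. 106.  91.]
top n 173 px [300. 187.] c 604.5 -226.4 wh [48.9 47.4] a 88.2 z [120.6 130.2 159.4] rgb [226. 179.  79.]
top n 69 px [279. 189.] c 601.8 -153.2 wh [32.9 29.5] a 89.3 z [108.1 114.8 141.7] rgb [190. 148.  65.]
top n 193 px [227. 170.] c 665.0 30.6 wh [50.7 50.9] a 74.9 z [174.6 192.1 197.3] rgb [237. 239. 243.]
top n 156 px [208. 171.] c 659.8 94.8 wh [43.6 42.1] a 86.7 z [176.5 220.9 243.9] rgb [124. 115. 100.]
top n 194 px [209. 190.] c 597.9 95.1 wh [50.7 52.4] a 61.9 z [173.9 193.  197.2] rgb [235. 236. 241.]
top n 146 px [228. 189.] c 598.7 30.5 wh [45.  41.9] a 89.7 z [178.4 221.9 244.6] rgb [119. 110.  96.]
top n 1210 px [232. 232.] c 449.1 22.9 wh [ 75.1 234.8] a 4.7 z [86.3 90.9 95.9] rgb [ 70.  89. 112.]
```

View pics/f.png

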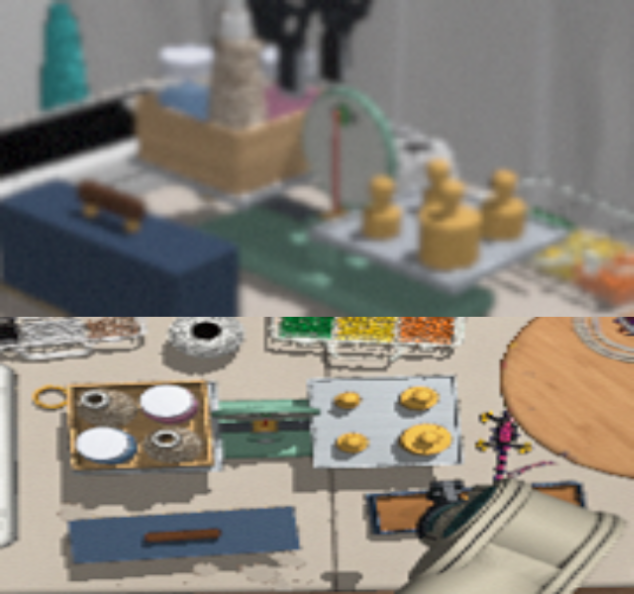

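The final views show all four goods upright in the crate, the lid lying clear of the tin, and four weights on the pan. The spare 200 is in the tin and the pointer stands upright (pan +1 mm, about 0.01 rad). Handing in.

```bash
python3 -c "
from cell import job_done; print(job_done())"
```

```text
the job is handed in; nothing more can be done
None
```

I handed the job in: both cones and both jars are in the crate, the lid is on the table clear of the tin, and 850 g (500+200+100+50) sits on the right pan with the beam within about 0.01 rad of level, so the order weighs about 856 g; the spare 200 g is back in the tin.

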